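# Swap torches on the stall's charging rack

### The job

Raise the lever of the charging rack fully, take the charged torches out and lay them in the white tray, and lay every flat torch standing on the counter on its side in a cradle of its own, the whole torch home in the saddles with its lens end at the rack's head. When all of them are in place, lower the lever all the way again to put the contacts on. Leave the other things on the counter where they are.

Things in the scene. Friction and masses are not known exactly. Their poses are not given: they have to be found in the camera images.
- rack: grey charging rack, fixed: deck 165 (x) by 250 mm, top 25 mm high, three cradles 78 mm apart; the head along its left (own +x) edge is 80 mm high, near face at x = +75 mm. A cradle is two 16 mm wide V saddles, at x = +45 mm (lens head) and -54 mm (barrel), with room for fingers between them down to the deck. Origin: under the deck's middle; x points to the head, about to the robot's left
- bay0 (a point): far cradle: the place of the lens face's centre when a torch lies home in it, 58 mm above the table, 7 mm short of the head's face; the point's axes are the rack's and the torch's tail points along -x
- bay1 (a point): middle cradle: the place of the lens face's centre when a torch lies home in it, 58 mm above the table, 7 mm short of the head's face; the point's axes are the rack's and the torch's tail points along -x
- bay2 (a point): near cradle: the place of the lens face's centre when a torch lies home in it, 58 mm above the table, 7 mm short of the head's face; the point's axes are the rack's and the torch's tail points along -x
- contact_lever (a joint): contact bar and its lever, one piece, pivoting about a level axis along the head's top: 0 = down (level over the lens heads, 5 mm clear of them), 1.35 = fully up; stiff, stays where it is left, about 3 N at the grip
- lever_grip (a point): middle of the black grip (17 mm in diameter, 30 mm long, along the lever) on the lever, a rod beyond the near cradle, on the robot's side; with the lever down the rod is level, points from the pivot along the rack's -x, and is 91 mm above the table
- lever_pivot (a point): point on the lever's pivot axis, in the plane of the rod; the grip's middle turns about it at a radius of 77 mm, up as the joint value grows. The axis is the rack's y
- tray: white open collection tray, fixed, 210 mm along its x, 220 mm along its y, walls 32 mm high and 5 mm thick, floor 5 mm. Origin: under its middle
- flat0: hand torch, dark metal, 140 mm long: lens head 48 mm in diameter and 34 mm long, tapering to a grip barrel 30 mm in diameter (grip it 85 to 95 mm from the lens). Origin: centre of the lens face; its z axis runs along the torch to the tail. About 0.2 kg. A flat one: at the start it stands on its lens on the counter (may be absent)
- flat1: hand torch, dark metal, 140 mm long: lens head 48 mm in diameter and 34 mm long, tapering to a grip barrel 30 mm in diameter (grip it 85 to 95 mm from the lens). Origin: centre of the lens face; its z axis runs along the torch to the tail. About 0.2 kg. A flat one: at the start it stands on its lens on the counter (may be absent)
- flat2: hand torch, dark metal, 140 mm long: lens head 48 mm in diameter and 34 mm long, tapering to a grip barrel 30 mm in diameter (grip it 85 to 95 mm from the lens). Origin: centre of the lens face; its z axis runs along the torch to the tail. About 0.2 kg. A flat one: at the start it stands on its lens on the counter (may be absent)
- full0: hand torch, dark metal, 140 mm long: lens head 48 mm in diameter and 34 mm long, tapering to a grip barrel 30 mm in diameter (grip it 85 to 95 mm from the lens). Origin: centre of the lens face; its z axis runs along the torch to the tail. About 0.2 kg. A charged one: at the start it lies in the cradle bay0 (may be absent)
- full1: hand torch, dark metal, 140 mm long: lens head 48 mm in diameter and 34 mm long, tapering to a grip barrel 30 mm in diameter (grip it 85 to 95 mm from the lens). Origin: centre of the lens face; its z axis runs along the torch to the tail. About 0.2 kg. A charged one: at the start it lies in the cradle bay1 (may be absent)
- full2: hand torch, dark metal, 140 mm long: lens head 48 mm in diameter and 34 mm long, tapering to a grip barrel 30 mm in diameter (grip it 85 to 95 mm from the lens). Origin: centre of the lens face; its z axis runs along the torch to the tail. About 0.2 kg. A charged one: at the start it lies in the cradle bay2 (may be absent)
- screwdriver: screwdriver lying down, 190 mm; bystander, leave it alone. Origin: under its middle
- tape: roll of black tape lying flat, 90 mm in diameter, 25 mm high; bystander, leave it alone. Origin: middle of its underside
- spray: spray can, 54 mm in diameter, 160 mm high; bystander, leave it alone. Origin: middle of its underside
- jar: jar, 66 mm in diameter, 85 mm high; bystander, leave it alone. Origin: middle of its underside
- carton: cardboard carton 70 x 120 x 50 mm; bystander, leave it alone. Origin: middle of its underside
There are look-alikes about, which are no part of the job. Leave any red look-alike of the full2 alone.

How it is judged:
On the way, in this order (a step that is already met when the one before it is completed fails the run):
1. the lever is raised fully (above 1.15 rad) (value of joint contact_lever above 1.15 rad), for 0.2 s.
2. with the lever up, every charged torch lies in the tray and every flat one lies home in a cradle (value of joint contact_lever above 0.9 rad and x of full0 in the frame of tray between -0.1 and 0.1 m and y of full0 in the frame of tray between -0.105 and 0.105 m and angle between full0's own z axis and vertical between 1.35 and 1.79 rad and height (world z) of each of full0, full1, full2 below 0.04 m and linear speed of each of full0, full1, full2 below 0.03 m/s and x of full1 in the frame of tray between -0.1 and 0.1 m and y of full1 in the frame of tray between -0.105 and 0.105 m and angle between full1's own z axis and vertical between 1.35 and 1.79 rad and x of full2 in the frame of tray between -0.1 and 0.1 m and y of full2 in the frame of tray between -0.105 and 0.105 m and angle between full2's own z axis and vertical between 1.35 and 1.79 rad and ((distance between flat0 and bay0 below 0.02 m and angle between the z axis of flat0 and the x axis of rack, either way round below 0.12 rad) or (distance between flat0 and bay1 below 0.02 m and angle between the z axis of flat0 and the x axis of rack, either way round below 0.12 rad) or (distance between flat0 and bay2 below 0.02 m and angle between the z axis of flat0 and the x axis of rack, either way round below 0.12 rad)) and ((distance between flat1 and bay0 below 0.02 m and angle between the z axis of flat1 and the x axis of rack, either way round below 0.12 rad) or (distance between flat1 and bay1 below 0.02 m and angle between the z axis of flat1 and the x axis of rack, either way round below 0.12 rad) or (distance between flat1 and bay2 below 0.02 m and angle between the z axis of flat1 and the x axis of rack, either way round below 0.12 rad)) and ((distance between flat2 and bay0 below 0.02 m and angle between the z axis of flat2 and the x axis of rack, either way round below 0.12 rad) or (distance between flat2 and bay1 below 0.02 m and angle between the z axis of flat2 and the x axis of rack, either way round below 0.12 rad) or (distance between flat2 and bay2 below 0.02 m and angle between the z axis of flat2 and the x axis of rack, either way round below 0.12 rad))), for 0.2 s.
At the end, for the whole second after the job is handed in: The lever is down (below 0.1 rad); each flat torch present lies in a cradle, lens face within 20 mm of its place at the head and axis within 0.12 rad of the cradle's; each charged torch present lies in the tray (within its walls, on its side, at rest) (value of joint contact_lever below 0.1 rad and x of full0 in the frame of tray between -0.1 and 0.1 m and y of full0 in the frame of tray between -0.105 and 0.105 m and angle between full0's own z axis and vertical between 1.35 and 1.79 rad and height (world z) of each of full0, full1, full2 below 0.04 m and linear speed of each of full0, full1, full2, flat0, flat1, flat2 below 0.03 m/s and x of full1 in the frame of tray between -0.1 and 0.1 m and y of full1 in the frame of tray between -0.105 and 0.105 m and angle between full1's own z axis and vertical between 1.35 and 1.79 rad and x of full2 in the frame of tray between -0.1 and 0.1 m and y of full2 in the frame of tray between -0.105 and 0.105 m and angle between full2's own z axis and vertical between 1.35 and 1.79 rad and ((distance between flat0 and bay0 below 0.02 m and angle between the z axis of flat0 and the x axis of rack, either way round below 0.12 rad) or (distance between flat0 and bay1 below 0.02 m and angle between the z axis of flat0 and the x axis of rack, either way round below 0.12 rad) or (distance between flat0 and bay2 below 0.02 m and angle between the z axis of flat0 and the x axis of rack, either way round below 0.12 rad)) and ((distance between flat1 and bay0 below 0.02 m and angle between the z axis of flat1 and the x axis of rack, either way round below 0.12 rad) or (distance between flat1 and bay1 below 0.02 m and angle between the z axis of flat1 and the x axis of rack, either way round below 0.12 rad) or (distance between flat1 and bay2 below 0.02 m and angle between the z axis of flat1 and the x axis of rack, either way round below 0.12 rad)) and ((distance between flat2 and bay0 below 0.02 m and angle between the z axis of flat2 and the x axis of rack, either way round below 0.12 rad) or (distance between flat2 and bay1 below 0.02 m and angle between the z axis of flat2 and the x axis of rack, either way round below 0.12 rad) or (distance between flat2 and bay2 below 0.02 m and angle between the z axis of flat2 and the x axis of rack, either way round below 0.12 rad))); the robot touches nothing.
It fails at once if a bystander (screwdriver, tape, spray can, jar or carton) is moved more than 50 mm (distance of any of screwdriver, tape, spray, jar, carton from where it was at the start of the episode above 0.05 m).
Of flat0, flat1, flat2 only 2 to 3 are there at a start; the rules pass over those that are not, and their reading is None.
Of full0, full1, full2 only 2 to 3 are there at a start; the rules pass over those that are not, and their reading is None.
At some moment in a run one of flat0, flat1, flat2 may be knocked a few centimetres aside while the robot is not near it.
Once in a run the grip may slacken for a moment while it holds something.
It also fails if it takes over 210 s, if anything falls off the work surface, if the arm or the gripper's body presses on something with over 40 N, if the wrist force passes 120 N, or if a joint passes its speed limit or range.

### The arm

A 6-joint arm with a two-finger parallel gripper is mounted at the origin on the work surface. World frame = base frame: x ahead of the robot, y to its left, z up, the work surface at z = 0. Lengths are in m, angles in rad, forces in N, time in s.
With the tool pointing down it reaches from about 0.25 to 0.775 m from the base axis. Payload 4 kg.
Tool frame: the origin (TCP) lies midway between the tips of the shut fingers; the grasp point (between the pads) lies 19 mm behind it; z points along the fingers, y is the line along which they close (so a half turn about z gives the same grasp; the last joint's range is limited). The gripper opens to 94 mm and grips with 3 to 60 N. Pads are 16 mm wide; open, the fingers measure 119 mm over their backs; the gripper's body (75 mm by 177 mm) begins 78 mm behind the grasp point.
Start: joints at [1.038, 0.087, 1.371, -0, 1.684, -0.103], TCP at [0.229, 0.5, 0.206] pointing down, gripper open.
Joint ranges: [-3.1, 3.1], [-0.76, 2.03], [0.27, 2.55], [-1.08, 4.22], [0.17, 2.65], [-2.57, 2.57]. Speed limits (rad/s): [2.79, 2.79, 3.14, 3.14, 3.14, 3.14].

### API

Orientations are given as [roll, pitch, yaw] about the fixed x, y, z axes, in that order (R = Rz(yaw) Ry(pitch) Rx(roll)).
In Python, from bench import robot gives the robot as it stands. The module is installed in compiled form; this text tells all that it offers.
- The arm moves only by the tool arm_command, never from a script. Its argument "targets" is a list of rows, each a list of 4 numbers: the shift along the world's x, y, z as a fraction of full scale, then the turn about the world's z as a fraction of full scale. A call has 1 to 8 rows; each row is the pose to reach, as a shift and turn from the pose commanded when the call began; what a row does not reach only later rows make up. Full scale, the value 1, is 0.5 m for a shift and 120 degrees for a turn. A row lasts 1/12 s, in which the tool goes at most 41.7 mm and 7.16 degrees, less where a joint would pass 70% of its speed; a pose out of reach is approached as far as the arm can. A call with a number of a shift or a turn outside -1 to 1 is refused whole. A call with a gripper value outside its range is refused whole. "claw" is the closure, from 0 (fully open) to 1 (shut), set as the call begins (left out, the last holds). The fingers move at their own pace and stop on an object; the grip force is fixed at half the most. Time passes only in rows, so rows that repeat a pose let the fingers close. It gives the time, the measured TCP pose, the force, the opening and the grip force at its end, in the units of the state.
- robot.get_obs(): the state, without advancing time (a new reading comes with each control period).
- robot.snapshot(name): name is "scene" or "top"; returns the picture (480x640x3 uint8, red, green, blue); there is no depth.
- robot.camera_info(name): a dict with "vfov" (degrees; the focal length in pixels is half the picture's height over the tangent of half this angle, whatever the lens; pixels are square), "cx", "cy" (the principal point, pixels), "k1" (the pictures are not rectified: a ray, as slopes to the right and down, at radius r is drawn at 1 + k1 r^2 times it, then the intrinsics apply), "extrinsics" (4x4, takes a point from camera to world coordinates). Camera axes: x right, y up, looking along -z (the intrinsics and any distortion apply to the point x, -y, -z); pixel columns grow to the right and rows downward; lengths in m; the calibration is good to about 2 mm. A picture is of the moment at which its call begins. camera_info takes no time and is no camera call.
- robot.close_job(): hands the job in; it is judged then, once.
The state is a dict: "time": time; "joint_positions": joint angles; "qvel": joint speeds; "joint_torque": joint torques, N m; "tool_pos": TCP position; "ee_rot": TCP orientation; "wrist_force": force on the tool from outside, world axes, zero at the start; "wrist_torque": the same for the moment, N m; "width": finger opening in m; "finger_force": force on a finger pad.
Only numpy, scipy, OpenCV 4.12 (cv2) and the standard library are available. Lean on these libraries where they do the work, as an engineer would, in place of code of your own. Each camera call takes 0.05 s, during which the arm holds its last target. There are 200 camera calls.

## Working session

There is one attempt and no reset: what is moved stays moved. The work goes in short steps, Python scripts to look and compute and a tool call to move; the robot and the scene stay as the last step left them, time stands still between calls to the robot, and variables do not carry over. Pictures are saved under pics/ and viewed, at most 14 in all, crops included, and the job is handed in when it is done.

Besides the shell and the picture viewer there is one more tool, called after "Call:" as name([rows], argument=value, ...), one row to a line, values as JSON. arm_command: Moves the arm, as the interface text tells. Shift numbers are shares of 0.5 m and turn numbers shares of 120 degrees, none past 1 either way. Its arguments: {"type":"object","properties":{"targets":{"type":"array"},"claw":{"type":"number"}},"required":["targets"]}

```bash
mkdir -p pics; cat >h.py <<'E'
import numpy as np,cv2
from bench import robot
def cam(n):
    c=robot.camera_info(n); f=240/np.tan(np.radians(c['vfov'])/2); return c,f,np.array(c['extrinsics'])
def ray(n,u,v):
    c,f,E=cam(n); d=np.array([(u-c['cx'])/f,(v-c['cy'])/f]); s=d.copy()
    for _ in range(30): s=d/(1+c['k1']*(s@s))
    r=E[:3,:3]@np.array([s[0],-s[1],-1]); return E[:3,3],r
def pt(n,u,v,z):
    o,r=ray(n,u,v); return o+r*(z-o[2])/r[2]
def proj(n,P):
    c,f,E=cam(n); p=E[:3,:3].T@(np.asarray(P,float)-E[:3,3]); s=np.array([p[0],-p[1]])/-p[2]; s=s*(1+c['k1']*(s@s)); return s*f+[c['cx'],c['cy']]
def snap(n,name,crop=None,k=1):
    im=robot.snapshot(n)[:,:,::-1]; cv2.imwrite(f'pics/raw_{name}.png',im)
    if crop: x0,y0,x1,y1=crop; im=im[y0:y1,x0:x1]
    if k!=1: im=cv2.resize(im,None,fx=k,fy=k,interpolation=cv2.INTER_CUBIC)
    cv2.imwrite(f'pics/{name}.png',im)
def st():
    o=robot.get_obs(); print({k:np.round(o[k],3).tolist() for k in('time','tool_pos','ee_rot','joint_positions','width','finger_force','wrist_force')})
E
python3 - <<'E'
from h import *
st()
for n in('top','scene'): snap(n,n+'0'); c=robot.camera_info(n); print(c)
E
```

```text
{'time': 0.0, 'tool_pos': [0.229, 0.5, 0.204], 'ee_rot': [-3.139, -0.0, 2.712], 'joint_positions': [1.038, 0.088, 1.372, -0.0, 1.684, -0.103], 'width': 0.094, 'finger_force': 0.0, 'wrist_force': [0.027, 0.267, 1.123]}
{'vfov': 53.131652317681485, 'cx': 317.47019192335966, 'cy': 237.30990989221166, 'k1': -0.061070160569724724, 'extrinsics': array([[ 1.02407774e-03,  9.84010146e-01, -1.78109473e-01,
         2.67675271e-01],
       [-9.99926871e-01,  3.15386692e-03,  1.16750343e-02,
        -4.92532470e-02],
       [ 1.20500857e-02,  1.78084492e-01,  9.83941416e-01,
         1.16352829e+00],
       [ 0.00000000e+00,  0.00000000e+00,  0.00000000e+00,
         1.00000000e+00]])}
{'vfov': 49.96886621592662, 'cx': 323.46262412574725, 'cy': 229.6462275517104, 'k1': -0.09379644220481995, 'extrinsics': array([[-0.49583377, -0.70643038,  0.50507919,  1.21056639],
       [ 0.8683349 , -0.41132644,  0.27713727,  0.33451541],
       [ 0.01197424,  0.57599191,  0.81736769,  1.26207905],
       [ 0.        ,  0.        ,  0.        ,  1.        ]])}
```

View pics/top0.png

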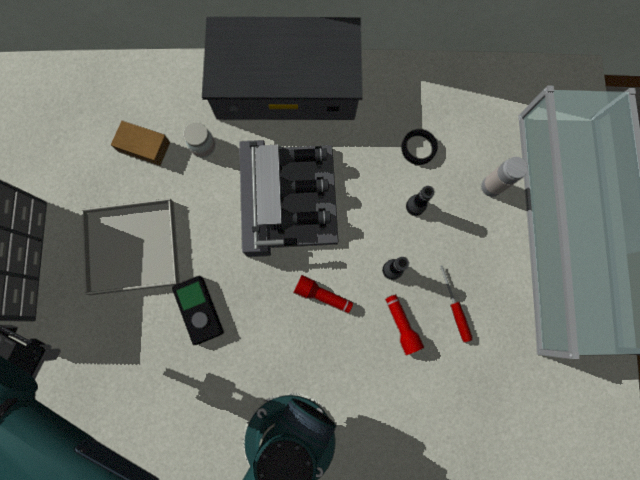

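View pics/scene0.png

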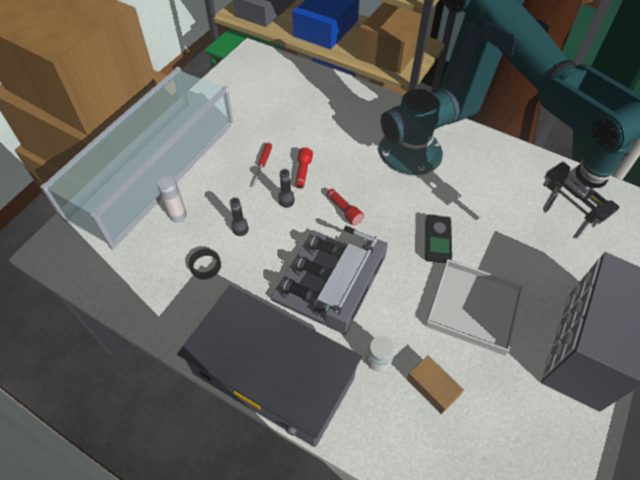

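The top view shows three charged torches in the rack (rows y≈155, 186, 218). Two flat torches stand at about (416,205) and (393,268), and the tray is centred near (132,247). Two red look-alikes lie at (322,293) and (405,325). I'll enlarge the rack and the flats.

```bash
python3 - <<'E'
import cv2
im=cv2.imread('pics/raw_top0.png')
cv2.imwrite('pics/c1.png',cv2.resize(im[130:270,230:360],None,fx=5,fy=4.2,interpolation=2)[:600])
cv2.imwrite('pics/c1.png',cv2.resize(im[130:270,230:370],(560,560),interpolation=2))
cv2.imwrite('pics/c2.png',cv2.resize(im[170:290,370:510],(700,600),interpolation=2))
from h import *
# tray corners on rim (z=.032) and first guesses
for u,v in((84,210),(173,201),(178,286),(88,294)): print('tray rim',pt('top',u,v,.032).round(3))
for nm,u,v,z in(('deckBR',337,242,.025),('deckTR',336,147,.025),('spray',490,190,0),('tape',420,147,.012),('scr',457,310,.01),('jar',200,140,.04),('meter',198,310,.02),('redhead',305,288,.024),('redtail',350,307,.015),('red2tail',391,298,.015),('red2head',412,347,.02)): print(nm,pt('top',u,v,z).round(3))
E
```

```text
tray rim [0.538 0.508 0.032]
tray rim [0.561 0.289 0.032]
tray rim [0.355 0.266 0.032]
tray rim [0.334 0.481 0.032]
deckBR [ 0.462 -0.11   0.025]
deckTR [ 0.704 -0.109  0.025]
spray [ 0.602 -0.502  0.   ]
tape [ 0.71  -0.324  0.012]
scr [ 0.3   -0.398  0.01 ]
jar [0.715 0.229 0.04 ]
meter [0.299 0.219 0.02 ]
redhead [ 0.352 -0.033  0.024]
redtail [ 0.308 -0.14   0.015]
red2tail [ 0.329 -0.239  0.015]
red2head [ 0.214 -0.285  0.02 ]
```

View pics/c1.png

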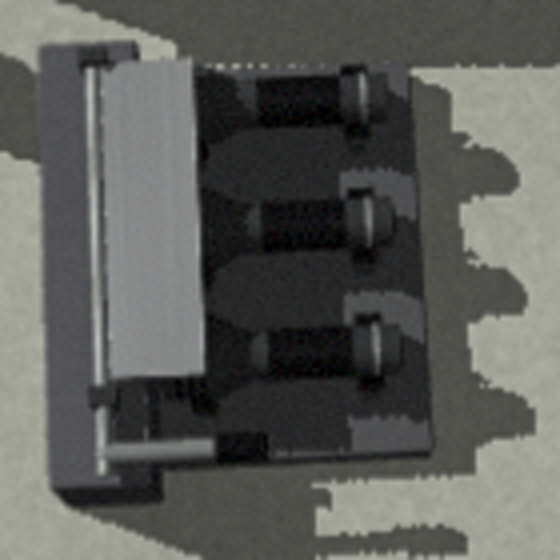

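View pics/c2.png

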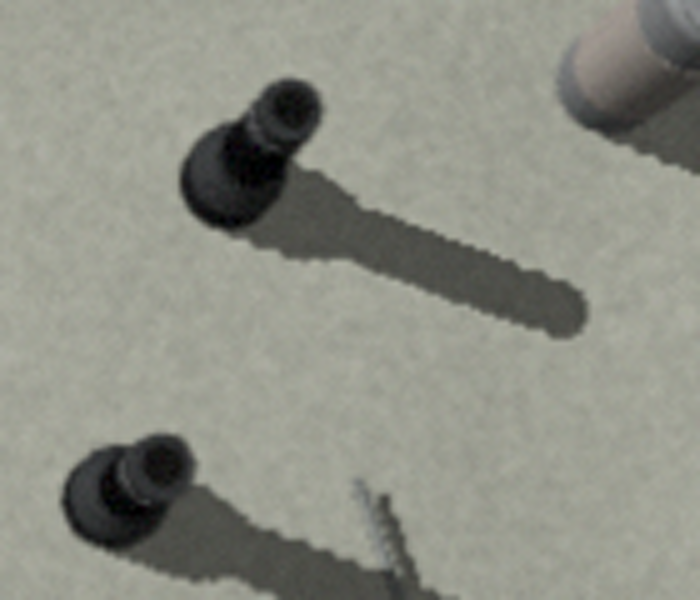

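```bash
python3 - <<'E'
from h import *
def p(nm,u,v,z): r=pt('top',u,v,z); print(nm,r.round(4)); return r
c1=lambda u,v:(230+u/4,130+v/4)
c2=lambda u,v:(370+u/5,170+v/5)
for nm,u,v in(('A',291,108),('B',162,464)): p(nm+' tail',*c2(u,v),.14)
for nm,u,v in(('A',232,177),('B',114,497)): p(nm+' base',*c2(u,v),.017)
a=p('deckTR',*c1(411,66),.025);b=p('deckBR',*c1(432,452),.025)
print('len',np.hypot(*(a-b)[:2]),'yaw of rack y',np.degrees(np.arctan2(*(a-b)[[1,0]])))
h1=p('headTL',*c1(40,45),.08);h2=p('headBL',*c1(52,488),.08);print(np.hypot(*(h1-h2)[:2]),np.degrees(np.arctan2(*(h1-h2)[[1,0]])))
g=p('grip',*c1(242,447),.091); p('gripL',*c1(217,450),.091);p('gripR',*c1(267,445),.091);p('rodL',*c1(105,453),.091)
for i,(u,v) in enumerate(((300,101),(305,224),(305,352))): p('bar%d'%i,*c1(u,v),.058)
for i,(u,v) in enumerate(((384,97),(394,222),(398,348))): p('tail%d'%i,*c1(u,v),.058)
E
```

```text
A tail [ 0.5569 -0.3072  0.14  ]
B tail [ 0.3977 -0.2446  0.14  ]
A base [ 0.5561 -0.3072  0.017 ]
B base [ 0.3973 -0.2443  0.017 ]
deckTR [ 0.7049 -0.1008  0.025 ]
deckBR [ 0.46   -0.1122  0.025 ]
len 0.24514569565401742 yaw of rack y 2.670721862369807
headTL [0.6961 0.123  0.08  ]
headBL [0.4292 0.1077 0.08  ]
0.2673274662425444 3.26856700028389
grip [ 0.4514 -0.0009  0.091 ]
gripL [0.4496 0.0133 0.091 ]
gripR [ 0.4526 -0.015   0.091 ]
rodL [0.4477 0.0767 0.091 ]
bar0 [ 0.6695 -0.032   0.058 ]
bar1 [ 0.5922 -0.0354  0.058 ]
bar2 [ 0.514  -0.0359  0.058 ]
tail0 [ 0.6723 -0.0828  0.058 ]
tail1 [ 0.5937 -0.0886  0.058 ]
tail2 [ 0.5166 -0.0907  0.058 ]
```

Call:
arm_command([
  [0.222,-0.5,0,-0.26],
  [0.222,-0.5,0,-0.26],
  [0.222,-0.5,0,-0.26],
  [0.222,-0.5,0,-0.26],
  [0.222,-0.5,0,-0.26],
  [0.222,-0.5,0,-0.26],
  [0.222,-0.5,0,-0.26],
  [0.222,-0.5,0,-0.26],
], claw=0.6)

```text
time: 0.77
tool_pos: [0.3414, 0.2463, 0.2052]
ee_rot: [-3.141, 0.002, 2.161]
wrist_force: [-0.1, 0.2, -0.3]
width: 0.0439
finger_force: 0.0
```

Call:
arm_command([
  [0.222,-0.5,0,-0.26],
  [0.222,-0.5,0,-0.26],
  [0.222,-0.5,0,-0.26],
  [0.222,-0.5,0,-0.26],
  [0.222,-0.5,0,-0.26],
  [0.222,-0.5,0,-0.26],
  [0.222,-0.5,0,-0.26],
  [0.222,-0.5,0,-0.26],
])

```text
time: 1.43
tool_pos: [0.4524, -0.0031, 0.2045]
ee_rot: [-3.14, 0.001, 1.617]
wrist_force: [-0.6, -0.1, 0.1]
width: 0.0379
finger_force: 0.0
```

```bash
python3 - <<'E'
from h import *
st()
def p(nm,u,v,z): print(nm,pt('top',u,v,z).round(4))
c1=lambda u,v:(230+u/4,130+v/4)
p('headnearT',*c1(137,47),.08);p('headnearB',*c1(161,495),.08)
E
```

```text
{'time': 1.433, 'tool_pos': [0.452, -0.003, 0.204], 'ee_rot': [-3.14, 0.001, 1.617], 'joint_positions': [-0.131, -0.131, 1.587, -0.001, 1.687, -0.178], 'width': 0.038, 'finger_force': 0.0, 'wrist_force': [-0.636, -0.123, 0.08]}
headnearT [0.695 0.065 0.08 ]
headnearB [0.4254 0.0455 0.08  ]
```

Call:
arm_command([
  [-0.002,0.004,-0.06,0],
  [-0.002,0.004,-0.13,0],
  [-0.002,0.004,-0.2,0],
  [-0.002,0.004,-0.24,0],
  [-0.002,0.004,-0.265,0],
  [-0.002,0.004,-0.265,0],
])

```text
time: 1.93
tool_pos: [0.447, 0.0039, 0.069]
ee_rot: [-3.134, -0.002, 1.624]
wrist_force: [-0.5, 0.1, -0.1]
width: 0.0378
finger_force: 0.0
```

Call:
arm_command([
  [0,0,0,0],
  [0,0,0,0],
  [0,0,0,0],
  [0,0,0,0],
  [0,0,0,0],
], claw=1)

```text
time: 2.35
tool_pos: [0.452, 0.0023, 0.0746]
ee_rot: [3.137, -0.0, 1.623]
wrist_force: [2.4, 2.1, 1.4]
width: 0.016
finger_force: 30.0
```

Call:
arm_command([
  [0,0.003,0.031,0],
  [0,0.012,0.06,0],
  [-0.001,0.027,0.087,0],
  [-0.002,0.047,0.11,0],
  [-0.004,0.071,0.13,0],
  [-0.005,0.091,0.141,0],
  [-0.006,0.113,0.148,0],
  [-0.006,0.12,0.15,0],
])

```text
time: 3.02
tool_pos: [0.4487, 0.0606, 0.1489]
ee_rot: [3.137, 0.005, 1.622]
wrist_force: [4.4, -6.4, -2.4]
width: 0.0159
finger_force: 30.0
```

Call:
arm_command([
  [0,0,0,0],
  [0,0,0,0],
  [0,0,0,0],
  [0,0,0,0],
])

```text
time: 3.35
tool_pos: [0.4487, 0.061, 0.149]
ee_rot: [3.137, 0.002, 1.622]
wrist_force: [4.5, -3.3, 0.1]
width: 0.016
finger_force: 30.0
```

```bash
python3 - <<'E'
from h import *
st(); snap('top','t1',(230,130,370,270),4)
E
```

```text
{'time': 3.35, 'tool_pos': [0.449, 0.061, 0.149], 'ee_rot': [3.137, 0.002, 1.622], 'joint_positions': [0.011, -0.117, 1.684, -0.002, 1.57, -0.04], 'width': 0.016, 'finger_force': 30.017, 'wrist_force': [4.464, -3.321, 0.053]}
```

View pics/t1.png

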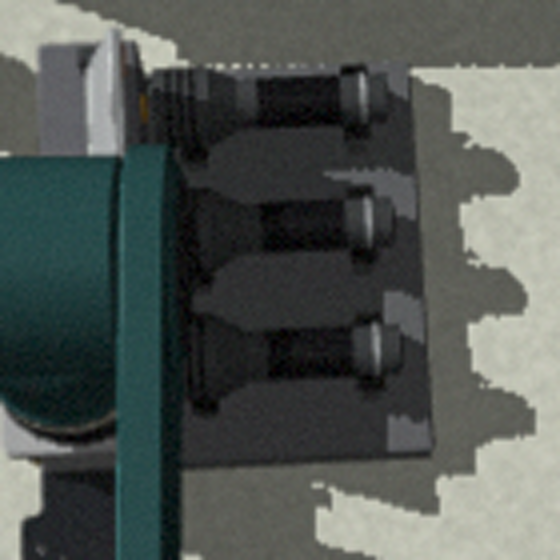

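The lever bar is up and all three lens heads are uncovered. I'll release it and go to the near charged torch.

Call:
arm_command([
  [0,0,0,0],
  [0,0,0,0],
  [0,0,0.04,0],
  [0,0,0.12,0],
  [0,0,0.2,0],
  [0.06,-0.1,0.2,0],
  [0.131,-0.206,0.2,0],
  [0.131,-0.206,0.2,0],
], claw=0.35)

```text
time: 4.07
tool_pos: [0.5131, -0.0416, 0.2493]
ee_rot: [3.14, -0.001, 1.624]
wrist_force: [0.1, 0.0, 0.2]
width: 0.0606
finger_force: 0.0
```

Call:
arm_command([
  [0,0,-0.08,0],
  [0,0,-0.16,0],
  [0,0,-0.22,0],
  [0,0,-0.22,0],
  [0,0,-0.22,0],
])

```text
time: 4.48
tool_pos: [0.5108, -0.0404, 0.1362]
ee_rot: [-3.136, -0.002, 1.623]
wrist_force: [0.3, -0.2, 1.3]
width: 0.0609
finger_force: 0.0
```

```bash
python3 - <<'E'
from h import *
st(); snap('top','t2',(230,130,370,270),4)
E
```

```text
{'time': 4.483, 'tool_pos': [0.511, -0.04, 0.136], 'ee_rot': [-3.136, -0.002, 1.623], 'joint_positions': [-0.19, 0.032, 1.566, 0.001, 1.549, -0.242], 'width': 0.061, 'finger_force': 0.0, 'wrist_force': [0.293, -0.169, 1.259]}
```

Call:
arm_command([
  [0.004,-0.002,-0.06,0],
  [0.004,-0.002,-0.12,0],
  [0.004,-0.002,-0.17,0],
  [0.004,-0.002,-0.2,0],
  [0.004,-0.002,-0.2,0],
  [0.004,-0.002,-0.2,0],
])

```text
time: 5.03
tool_pos: [0.5163, -0.042, 0.0404]
ee_rot: [3.138, 0.001, 1.623]
wrist_force: [0.4, 0.4, 0.4]
width: 0.0609
finger_force: 0.0
```

Call:
arm_command([
  [0,0,0,0],
  [0,0,0,0],
  [0,0,0,0],
  [0,0,0,0],
  [0,0,0,0],
  [0,0,0,0],
], claw=1)

```text
time: 5.53
tool_pos: [0.5145, -0.0421, 0.0387]
ee_rot: [-3.141, 0.0, 1.623]
wrist_force: [-2.4, -0.3, 4.2]
width: 0.029
finger_force: 30.0
```

Call:
arm_command([
  [0,0,0.03,0],
  [0,0,0.08,0],
  [0,0,0.16,0],
  [0,0,0.24,0],
  [0,0,0.32,0],
  [0,0,0.32,0],
])

```text
time: 6.03
tool_pos: [0.5189, -0.0428, 0.2076]
ee_rot: [3.125, 0.004, 1.623]
wrist_force: [1.4, 0.4, 0.3]
width: 0.0294
finger_force: 30.0
```

Call:
arm_command([
  [0,0,0.06,0],
  [0,0.07,0.08,0],
  [0,0.15,0.08,0],
  [-0.01,0.23,0.08,0],
  [-0.02,0.31,0.08,0],
  [-0.02,0.39,0.08,0.01],
  [-0.02,0.47,0.08,0.02],
  [-0.03,0.55,0.08,0.025],
])

```text
time: 6.7
tool_pos: [0.4994, 0.2347, 0.2364]
ee_rot: [-3.14, 0.001, 1.676]
wrist_force: [1.3, -0.1, -2.9]
width: 0.0294
finger_force: 30.0
```

Call:
arm_command([
  [0,0.08,0,0],
  [0,0.16,0,0],
  [0,0.23,0,0],
  [0,0.28,0,0],
  [0,0.28,-0.06,0],
  [0,0.28,-0.12,0],
  [0,0.28,-0.12,0],
])

```text
time: 7.28
tool_pos: [0.4956, 0.3712, 0.1681]
ee_rot: [-3.127, 0.008, 1.676]
wrist_force: [-0.7, -1.7, -4.4]
width: 0.0296
finger_force: 30.0
```

Call:
arm_command([
  [0.008,0,-0.07,0],
  [0.008,0,-0.14,0],
  [0.008,0,-0.2,0],
  [0.008,0,-0.26,0],
  [0.008,0,-0.29,0],
  [0.008,0,-0.31,0],
  [0.008,0,-0.31,0],
  [0.008,0,-0.31,0],
])

```text
time: 7.95
tool_pos: [0.5043, 0.3731, 0.0237]
ee_rot: [3.141, -0.0, 1.675]
wrist_force: [-0.4, 0.8, -2.0]
width: 0.0295
finger_force: 30.0
```

Call:
arm_command([
  [0,0,-0.015,0],
  [0,0,-0.019,0],
  [0,0,-0.019,0],
])

```text
time: 8.2
tool_pos: [0.5039, 0.3731, 0.014]
ee_rot: [3.141, -0.0, 1.675]
wrist_force: [-0.6, 0.0, -3.0]
width: 0.0292
finger_force: 30.0
```

Call:
arm_command([
  [0,0,0,0],
  [0,0,0,0],
  [0,0,0,0],
  [0,0,0.04,0],
  [0,0,0.12,0],
  [0,0,0.2,0],
  [0,0,0.28,0],
  [0,0,0.36,0],
], claw=0.5)

```text
time: 8.87
tool_pos: [0.5035, 0.373, 0.1962]
ee_rot: [3.14, -0.001, 1.675]
wrist_force: [-0.2, 0.7, 0.3]
width: 0.0474
finger_force: 0.0
```

Call:
arm_command([
  [0.01,-0.02,0.07,0],
  [0.03,-0.1,0.11,0],
  [0.05,-0.18,0.11,0],
  [0.07,-0.26,0.11,0],
  [0.09,-0.34,0.11,0],
  [0.1,-0.42,0.11,0],
  [0.12,-0.5,0.11,-0.01],
  [0.14,-0.58,0.11,-0.025],
], claw=0.35)

```text
time: 9.53
tool_pos: [0.5738, 0.0814, 0.2497]
ee_rot: [3.139, -0.0, 1.622]
wrist_force: [0.1, 0.4, -0.2]
width: 0.0615
finger_force: 0.0
```

Call:
arm_command([
  [0.02,-0.08,0,0],
  [0.03,-0.16,0,0],
  [0.037,-0.22,0,0],
  [0.037,-0.25,0,0],
  [0.037,-0.25,-0.04,0],
  [0.037,-0.25,-0.12,0],
  [0.037,-0.25,-0.16,0],
  [0.037,-0.25,-0.16,0],
])

```text
time: 10.2
tool_pos: [0.589, -0.0416, 0.1627]
ee_rot: [-3.132, -0.002, 1.622]
wrist_force: [-0.5, -0.2, -0.5]
width: 0.0612
finger_force: 0.0
```

```bash
python3 - <<'E'
from h import *
st(); snap('top','t3')
E
```

```text
{'time': 10.2, 'tool_pos': [0.589, -0.042, 0.163], 'ee_rot': [-3.132, -0.002, 1.622], 'joint_positions': [-0.167, 0.197, 1.332, 0.0, 1.623, -0.218], 'width': 0.061, 'finger_force': 0.0, 'wrist_force': [-0.474, -0.199, -0.538]}
```

View pics/t3.png

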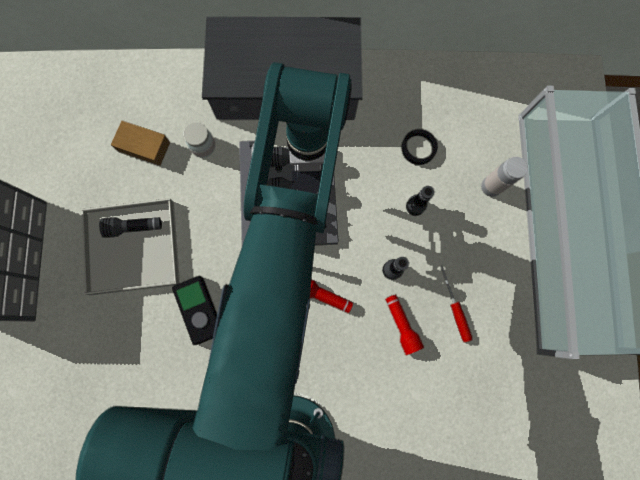

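The near torch now lies in the tray at about (130,226), lens to the left. Next is the middle torch.

Call:
arm_command([
  [0,0,-0.06,0],
  [0,0,-0.12,0],
  [0,0,-0.18,0],
  [0,0,-0.23,0],
  [0,0,-0.264,0],
  [0,0,-0.264,0],
  [0,0,-0.264,0],
])

```text
time: 10.83
tool_pos: [0.5932, -0.0418, 0.0382]
ee_rot: [3.14, 0.0, 1.623]
wrist_force: [0.4, -0.8, 1.1]
width: 0.0612
finger_force: 0.0
```

Call:
arm_command([
  [0,0,0,0],
  [0,0,0,0],
  [0,0,0,0],
  [0,0,0,0],
  [0,0,0,0],
  [0,0,0,0],
], claw=1)

```text
time: 11.33
tool_pos: [0.5926, -0.0419, 0.0374]
ee_rot: [3.14, 0.0, 1.623]
wrist_force: [-0.4, -0.4, 3.1]
width: 0.0293
finger_force: 30.0
```

```bash
python3 - <<'E'
from h import *
for u,v in((215,118),(358,119)): print(pt('top',u,v,0).round(3))
# box top front edge heights: same edge at row 98
for z in (.05,.1,.15): print(z,pt('top',282,98,z).round(3))
E
```

```text
[0.792 0.203 0.   ]
[ 0.79  -0.168  0.   ]
0.05 [0.823 0.027 0.05 ]
0.1 [0.798 0.023 0.1  ]
0.15 [0.773 0.02  0.15 ]
```

Call:
arm_command([
  [0,0,0.03,0],
  [0,0,0.1,0],
  [0,0,0.18,0],
  [0,0,0.26,0],
  [0,0,0.34,0],
  [0,0,0.42,0],
  [0,0.03,0.42,0],
  [0,0.1,0.42,0],
])

```text
time: 12.0
tool_pos: [0.5938, 0.0049, 0.2504]
ee_rot: [3.134, 0.004, 1.617]
wrist_force: [0.9, 0.9, -3.1]
width: 0.029
finger_force: 30.0
```

Call:
arm_command([
  [-0.03,0.07,0,0],
  [-0.06,0.14,0,0],
  [-0.09,0.21,0,0],
  [-0.12,0.28,0,0],
  [-0.15,0.35,0,0],
  [-0.18,0.42,0,0.01],
  [-0.21,0.49,0,0.02],
  [-0.24,0.56,0,0.025],
])

```text
time: 12.67
tool_pos: [0.4707, 0.2895, 0.2457]
ee_rot: [-3.14, 0.001, 1.676]
wrist_force: [0.3, 0.7, -2.0]
width: 0.0295
finger_force: 30.0
```

Call:
arm_command([
  [-0.025,0.08,0,0],
  [-0.047,0.14,0,0],
  [-0.047,0.156,0,0],
  [-0.047,0.156,-0.08,0],
  [-0.047,0.156,-0.16,0],
  [-0.047,0.156,-0.22,0],
  [-0.047,0.156,-0.22,0],
  [-0.047,0.156,-0.22,0],
])

```text
time: 13.33
tool_pos: [0.4475, 0.3652, 0.1342]
ee_rot: [-3.137, 0.002, 1.675]
wrist_force: [0.0, 0.7, -1.8]
width: 0.0298
finger_force: 3.0
```

Call:
arm_command([
  [0,0,0,0],
  [0,0,0,0],
  [0,0,0,0],
  [0,0,0,0],
], claw=1)

```text
time: 13.67
tool_pos: [0.4499, 0.3669, 0.1391]
ee_rot: [3.137, -0.002, 1.675]
wrist_force: [-0.1, 0.2, -1.8]
width: 0.0297
finger_force: 30.0
```

```bash
python3 - <<'E'
from h import *
print(proj('scene',[.45,.367,.158]),proj('scene',[.445,.457,.158]))
snap('scene','s1',(400,140,600,340),3)
E
```

```text
[480.02464358 274.37271162] [514.61850971 288.48233367]
```

View pics/s1.png

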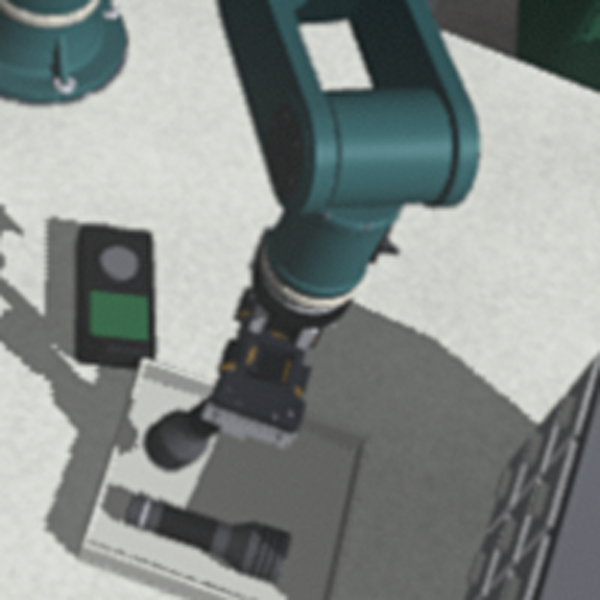

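```bash
python3 - <<'E'
from h import *
g=np.array([.45,.367,.158])
for a in range(0,360,30):
    d=np.array([-.1*np.cos(np.radians(a)),np.cos(np.radians(a)),-np.sin(np.radians(a))])
    print(a,[(3*(proj('scene',g+d*L)-[400,140])).round().tolist() for L in(.073,-.05)])
E
python3 -c "
import cv2;im=cv2.imread('pics/raw_s1.png');im=cv2.convertScaleAbs(im[240:330,425:545],alpha=1.8,beta=20);cv2.imwrite('pics/s1b.png',cv2.resize(im,None,fx=6,fy=6,interpolation=2))"
```

```text
0 [[325.0, 434.0], [182.0, 382.0]]
30 [[301.0, 451.0], [197.0, 369.0]]
60 [[262.0, 455.0], [224.0, 365.0]]
90 [[218.0, 445.0], [256.0, 372.0]]
120 [[181.0, 425.0], [284.0, 387.0]]
150 [[158.0, 398.0], [299.0, 406.0]]
180 [[156.0, 372.0], [298.0, 424.0]]
210 [[177.0, 353.0], [282.0, 436.0]]
240 [[217.0, 347.0], [255.0, 439.0]]
270 [[264.0, 357.0], [225.0, 432.0]]
300 [[305.0, 379.0], [199.0, 418.0]]
330 [[327.0, 408.0], [183.0, 400.0]]
```

View pics/s1b.png

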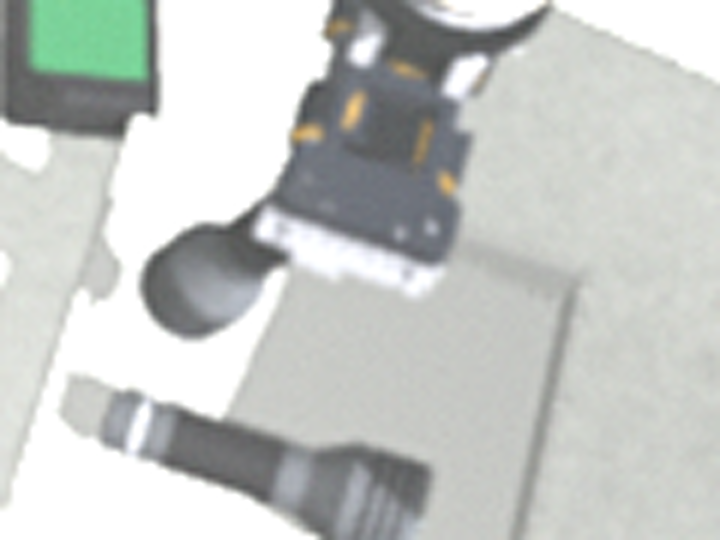

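The slackened grip let this torch swing round, so it now hangs lens down with the head towards −y. I'll set the lens edge on the tray floor and roll the torch over towards +y.

Call:
arm_command([
  [0,-0.03,0,0],
  [0,-0.06,0,0],
  [0,-0.06,-0.03,0],
  [0,-0.06,-0.06,0],
  [0,-0.06,-0.08,0],
  [0,-0.06,-0.09,0],
  [0,-0.06,-0.09,0],
])

```text
time: 14.3
tool_pos: [0.4504, 0.3413, 0.0993]
ee_rot: [3.132, -0.014, 1.676]
wrist_force: [-4.9, 8.6, 16.9]
width: 0.0296
finger_force: 30.0
```

Call:
arm_command([
  [0,0,-0.01,0],
  [0,0,-0.02,0],
  [0,0,-0.02,0],
])

```text
time: 14.55
tool_pos: [0.4503, 0.3423, 0.0895]
ee_rot: [3.132, -0.016, 1.676]
wrist_force: [-5.1, 9.5, 17.0]
width: 0.0293
finger_force: 30.0
```

Call:
arm_command([
  [0,0.02,0,0],
  [0,0.04,-0.004,0],
  [0,0.06,-0.012,0],
  [0,0.08,-0.022,0],
  [0,0.08,-0.022,0],
])

```text
time: 14.97
tool_pos: [0.4484, 0.378, 0.0704]
ee_rot: [-3.142, -0.002, 1.676]
wrist_force: [-0.7, 1.9, 6.4]
width: 0.029
finger_force: 30.0
```

Call:
arm_command([
  [0,0.02,-0.012,0],
  [0,0.04,-0.026,0],
  [0,0.055,-0.042,0],
  [0,0.065,-0.056,0],
  [0,0.065,-0.056,0],
])

```text
time: 15.38
tool_pos: [0.4478, 0.4099, 0.0402]
ee_rot: [-3.14, -0.0, 1.676]
wrist_force: [-0.8, 3.1, 1.7]
width: 0.0293
finger_force: 30.0
```

```bash
python3 - <<'E'
from h import *
st(); snap('scene','s2',(410,180,570,340),3.5)
E
```

```text
{'time': 15.383, 'tool_pos': [0.448, 0.41, 0.04], 'ee_rot': [-3.14, -0.0, 1.676], 'joint_positions': [0.647, 0.299, 1.457, 0.001, 1.387, 0.541], 'width': 0.029, 'finger_force': 29.972, 'wrist_force': [-0.754, 3.051, 1.717]}
```

View pics/s2.png

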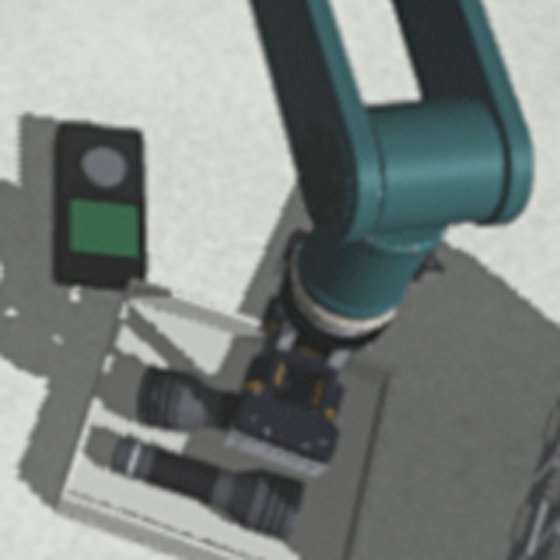

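The pivoting works: the torch is almost flat in the tray, lens towards −y. I'll finish lowering, release it and go for the far torch.

Call:
arm_command([
  [0,0.008,-0.015,0],
  [0,0.012,-0.03,0],
  [0,0.014,-0.044,0],
  [0,0.014,-0.05,0],
  [0,0.014,-0.05,0],
])

```text
time: 15.85
tool_pos: [0.4482, 0.4147, 0.0157]
ee_rot: [-3.14, 0.002, 1.675]
wrist_force: [-0.3, 1.5, 0.0]
width: 0.0291
finger_force: 30.0
```

Call:
arm_command([
  [0,0,0,0],
  [0,0,0,0],
  [0,0,0,0],
  [0,0,0.04,0],
  [0,0,0.12,0],
  [0,0,0.2,0],
  [0,0,0.28,0],
  [0,0,0.36,0],
], claw=0.5)

```text
time: 16.52
tool_pos: [0.4485, 0.4149, 0.1994]
ee_rot: [3.141, 0.001, 1.674]
wrist_force: [0.5, -0.6, -0.6]
width: 0.0467
finger_force: 0.0
```

Call:
arm_command([
  [0.03,-0.06,0.05,0],
  [0.06,-0.13,0.1,0],
  [0.09,-0.2,0.1,0],
  [0.12,-0.27,0.1,0],
  [0.16,-0.34,0.1,0],
  [0.2,-0.41,0.1,0],
  [0.23,-0.48,0.1,-0.01],
  [0.26,-0.55,0.1,-0.025],
], claw=0.35)

```text
time: 17.18
tool_pos: [0.5791, 0.1383, 0.2475]
ee_rot: [3.141, 0.001, 1.621]
wrist_force: [0.2, 0.1, 0.0]
width: 0.0613
finger_force: 0.0
```

Call:
arm_command([
  [0.04,-0.07,0,0],
  [0.08,-0.14,0,0],
  [0.11,-0.21,0,0],
  [0.14,-0.28,0,0],
  [0.17,-0.34,0,0],
  [0.182,-0.364,0,0],
  [0.182,-0.364,0,0],
])

```text
time: 17.77
tool_pos: [0.6701, -0.045, 0.2461]
ee_rot: [-3.14, 0.001, 1.618]
wrist_force: [-0.5, -0.2, -0.4]
width: 0.0611
finger_force: 0.0
```

```bash
python3 - <<'E'
from h import *
st(); snap('top','t4')
E
```

```text
{'time': 17.767, 'tool_pos': [0.67, -0.045, 0.246], 'ee_rot': [-3.14, 0.001, 1.618], 'joint_positions': [-0.151, 0.366, 0.958, -0.001, 1.82, -0.198], 'width': 0.061, 'finger_force': 0.0, 'wrist_force': [-0.517, -0.193, -0.389]}
```

View pics/t4.png

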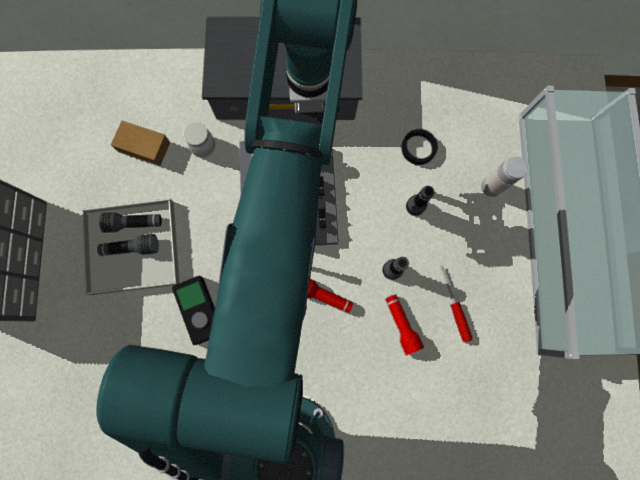

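Two charged torches are in the tray at (130,222) and (128,244), and the flats are where they were. Now the far one.

Call:
arm_command([
  [0,0.004,-0.08,0],
  [0,0.004,-0.16,0],
  [0,0.004,-0.24,0],
  [0,0.004,-0.31,0],
  [0,0.004,-0.37,0],
  [0,0.004,-0.416,0],
  [0,0.004,-0.416,0],
  [0,0.004,-0.416,0],
])

```text
time: 18.48
tool_pos: [0.6681, -0.0371, 0.0386]
ee_rot: [-3.138, -0.001, 1.625]
wrist_force: [-0.1, 0.8, 0.3]
width: 0.0608
finger_force: 0.0
```

Call:
arm_command([
  [0,0,0,0],
  [0,0,0,0],
  [0,0,0,0],
  [0,0,0,0],
  [0,0,0,0],
  [0,0,0,0],
], claw=1)

```text
time: 18.98
tool_pos: [0.6706, -0.0394, 0.0408]
ee_rot: [3.139, 0.0, 1.623]
wrist_force: [1.2, 0.8, 2.3]
width: 0.0294
finger_force: 30.0
```

Call:
arm_command([
  [0,0,0.03,0],
  [0,0,0.1,0],
  [0,0,0.18,0],
  [0,0,0.26,0],
  [0,0,0.34,0],
  [0,0,0.42,0],
  [0,0.03,0.42,0],
  [0,0.03,0.42,0],
])

```text
time: 19.65
tool_pos: [0.6709, -0.0225, 0.2535]
ee_rot: [3.134, -0.0, 1.625]
wrist_force: [0.5, 0.5, -2.0]
width: 0.0295
finger_force: 30.0
```

Call:
arm_command([
  [-0.04,0.055,0,0],
  [-0.085,0.115,0,0],
  [-0.13,0.175,0,0],
  [-0.175,0.235,0,0],
  [-0.22,0.295,0,0],
  [-0.265,0.355,0,0.01],
  [-0.31,0.415,0,0.02],
  [-0.355,0.475,0,0.025],
])

```text
time: 20.32
tool_pos: [0.4896, 0.2137, 0.2458]
ee_rot: [-3.135, 0.002, 1.676]
wrist_force: [0.1, 1.5, -2.5]
width: 0.0291
finger_force: 30.0
```

Call:
arm_command([
  [-0.045,0.06,0,0],
  [-0.09,0.12,0,0],
  [-0.13,0.18,0,0],
  [-0.17,0.24,0,0],
  [-0.199,0.29,0,0],
  [-0.199,0.29,0,0],
  [-0.199,0.29,-0.05,0],
  [-0.199,0.29,-0.1,0],
])

```text
time: 20.98
tool_pos: [0.3924, 0.3582, 0.1978]
ee_rot: [3.142, 0.001, 1.677]
wrist_force: [-0.4, -0.9, -3.3]
width: 0.0293
finger_force: 30.0
```

Call:
arm_command([
  [0,0,-0.07,0],
  [0,0,-0.14,0],
  [0,0,-0.2,0],
  [0,0,-0.26,0],
  [0,0,-0.31,0],
  [0,0,-0.34,0],
  [0,0,-0.34,0],
  [0,0,-0.34,0],
])

```text
time: 21.65
tool_pos: [0.3909, 0.3562, 0.0266]
ee_rot: [-3.136, 0.004, 1.675]
wrist_force: [0.7, 0.8, -1.7]
width: 0.0292
finger_force: 30.0
```

Call:
arm_command([
  [0,0,-0.015,0],
  [0,0,-0.024,0],
  [0,0,-0.024,0],
])

```text
time: 21.9
tool_pos: [0.3926, 0.358, 0.0173]
ee_rot: [-3.142, 0.0, 1.675]
wrist_force: [-0.8, 0.8, -2.0]
width: 0.0296
finger_force: 30.0
```

Call:
arm_command([
  [0,0,0,0],
  [0,0,0,0],
  [0,0,0,0],
  [0,0,0.04,0],
  [0,0,0.12,0],
  [0,0,0.2,0],
  [0,0,0.28,0],
  [0,0,0.36,0],
], claw=0.5)

```text
time: 22.57
tool_pos: [0.3925, 0.3582, 0.2003]
ee_rot: [3.14, -0.001, 1.675]
wrist_force: [-0.9, 1.0, 0.0]
width: 0.0471
finger_force: 0.0
```

Call:
arm_command([
  [0.02,-0.04,0.08,0],
  [0.04,-0.12,0.11,0],
  [0.06,-0.2,0.11,0],
  [0.08,-0.28,0.11,0],
  [0.1,-0.36,0.11,0],
  [0.12,-0.44,0.11,0],
  [0.14,-0.52,0.11,-0.01],
  [0.16,-0.6,0.11,-0.025],
], claw=0.3)

```text
time: 23.23
tool_pos: [0.4723, 0.0587, 0.2537]
ee_rot: [3.139, -0.0, 1.622]
wrist_force: [1.0, 0.2, -0.3]
width: 0.0658
finger_force: 0.0
```

Call:
arm_command([
  [0.02,-0.08,0,0],
  [0.04,-0.16,0,0],
  [0.06,-0.24,0,0],
  [0.08,-0.32,0,0],
  [0.1,-0.4,0,0],
  [0.11,-0.46,0,0],
  [0.12,-0.46,0,0],
])

```text
time: 23.82
tool_pos: [0.532, -0.1752, 0.2523]
ee_rot: [-3.141, 0.003, 1.616]
wrist_force: [0.7, 0.7, -1.0]
width: 0.066
finger_force: 0.0
```

```bash
python3 - <<'E'
from h import *
st(); snap('top','t5')
E
```

```text
{'time': 23.817, 'tool_pos': [0.532, -0.175, 0.252], 'ee_rot': [-3.141, 0.003, 1.616], 'joint_positions': [-0.418, 0.105, 1.259, -0.003, 1.776, -0.463], 'width': 0.066, 'finger_force': 0.0, 'wrist_force': [0.712, 0.712, -1.033]}
```

View pics/t5.png

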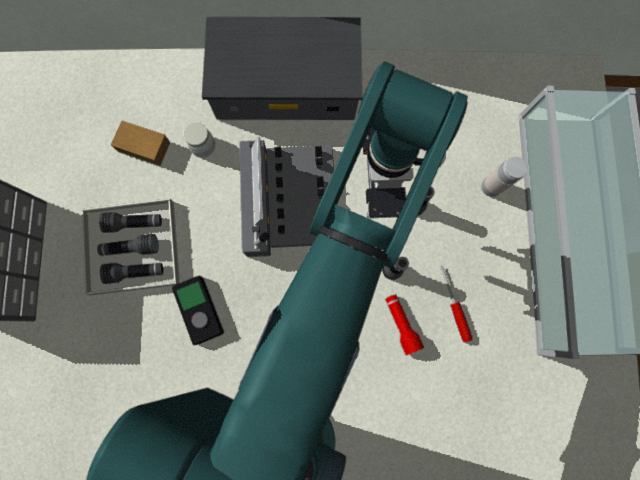

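All three charged torches are in the tray and the rack is empty, with saddle pairs visible at columns 278 and 319. Next, flat A.

Call:
arm_command([
  [0.02,-0.08,0,0],
  [0.04,-0.16,0,0],
  [0.049,-0.24,0,0],
  [0.049,-0.264,0,0],
  [0.049,-0.264,-0.03,0],
  [0.049,-0.264,-0.05,0],
  [0.049,-0.264,-0.05,0],
])

```text
time: 24.45
tool_pos: [0.5558, -0.2993, 0.2249]
ee_rot: [-3.138, -0.004, 1.624]
wrist_force: [-1.0, 0.5, 0.3]
width: 0.0656
finger_force: 0.0
```

```bash
python3 - <<'E'
from h import *
st(); snap('top','t6',(370,150,470,290),4)
E
```

```text
{'time': 24.45, 'tool_pos': [0.556, -0.299, 0.225], 'ee_rot': [-3.138, -0.004, 1.624], 'joint_positions': [-0.584, 0.272, 1.118, 0.001, 1.756, -0.637], 'width': 0.066, 'finger_force': 0.0, 'wrist_force': [-1.04, 0.458, 0.293]}
```

View pics/t6.png

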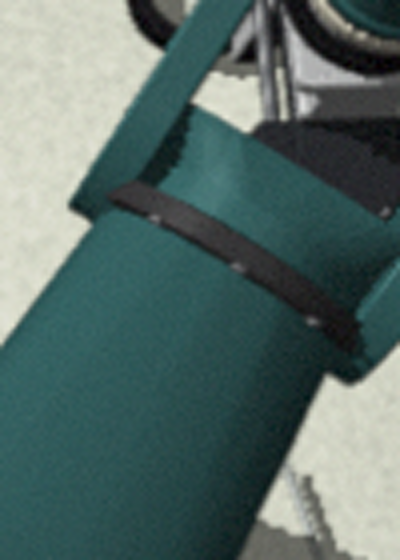

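Call:
arm_command([
  [0,0,-0.06,0],
  [0,0,-0.12,0],
  [0,0,-0.18,0],
  [0,0,-0.24,0],
  [0,0,-0.29,0],
  [0,0,-0.312,0],
  [0,0,-0.312,0],
])

```text
time: 25.08
tool_pos: [0.5551, -0.2992, 0.0687]
ee_rot: [-3.137, -0.004, 1.624]
wrist_force: [-0.3, 0.7, -0.8]
width: 0.0659
finger_force: 0.0
```

Call:
arm_command([
  [0,0,0,0],
  [0,0,0,0],
  [0,0,0,0],
  [0,0,0,0],
  [0,0,0,0],
  [0,0,0,0],
], claw=1)

```text
time: 25.58
tool_pos: [0.5569, -0.3018, 0.0725]
ee_rot: [3.14, 0.001, 1.623]
wrist_force: [0.1, 0.8, 5.4]
width: 0.0298
finger_force: 30.1
```

Call:
arm_command([
  [0,0,0.02,0],
  [0,0,0.04,0],
  [0,0.05,0.04,0],
  [0,0.12,0.04,0],
  [0,0.19,0.04,0],
  [0,0.24,0.04,0],
  [0,0.25,0.04,0],
  [0,0.25,0.04,0],
])

```text
time: 26.25
tool_pos: [0.5568, -0.1749, 0.0923]
ee_rot: [3.141, 0.0, 1.626]
wrist_force: [-0.7, -0.4, -2.9]
width: 0.0292
finger_force: 30.0
```

Call:
arm_command([
  [0,0,-0.02,0],
  [0,0,-0.036,0],
  [0,0,-0.044,0],
  [0,0,-0.044,0],
  [0,0,-0.044,0],
])

```text
time: 26.67
tool_pos: [0.5568, -0.1779, 0.0716]
ee_rot: [3.14, 0.001, 1.621]
wrist_force: [-2.7, 1.2, 10.0]
width: 0.0296
finger_force: 30.0
```

Call:
arm_command([
  [0,-0.032,0.002,0],
  [0,-0.064,0.003,0],
  [0,-0.102,-0.004,0],
  [0,-0.102,-0.004,0],
])

```text
time: 27.0
tool_pos: [0.5581, -0.2308, 0.071]
ee_rot: [3.136, 0.001, 1.619]
wrist_force: [-1.5, 3.5, 12.6]
width: 0.0295
finger_force: 30.0
```

Call:
arm_command([
  [0,-0.02,-0.008,0],
  [0,-0.04,-0.018,0],
  [0,-0.056,-0.03,0],
  [0,-0.073,-0.043,0],
  [0,-0.086,-0.058,0],
  [0,-0.098,-0.073,0],
  [0,-0.098,-0.073,0],
])

```text
time: 27.58
tool_pos: [0.5632, -0.2908, 0.0433]
ee_rot: [3.122, 0.026, 1.617]
wrist_force: [-0.1, -13.1, 28.4]
width: 0.0293
finger_force: 30.0
```

Call:
arm_command([
  [0,0,0.015,0],
  [0,0,0.015,0],
])

```text
time: 27.75
tool_pos: [0.5591, -0.2831, 0.0437]
ee_rot: [3.133, 0.01, 1.619]
wrist_force: [0.6, -6.4, 13.2]
width: 0.0293
finger_force: 29.9
```

```bash
python3 - <<'E'
from h import *
st(); p=proj('scene',[.557,-.24,.05]); print(p)
snap('scene','s3',(int(p[0])-80,int(p[1])-70,int(p[0])+80,int(p[1])+70),4)
E
```

```text
{'time': 27.75, 'tool_pos': [0.559, -0.283, 0.044], 'ee_rot': [3.133, 0.01, 1.619], 'joint_positions': [-0.557, 0.327, 1.414, -0.004, 1.388, -0.605], 'width': 0.029, 'finger_force': 29.925, 'wrist_force': [0.615, -6.376, 13.171]}
[257.67931124 229.69320316]
```

View pics/s3.png

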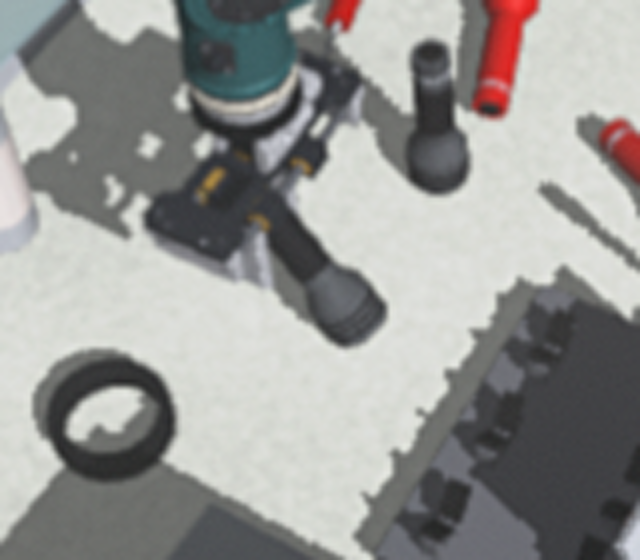

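The torch is about 60° over, with the lens towards the rack. I'll go on down with more −y travel.

Call:
arm_command([
  [0,-0.02,-0.005,0],
  [0,-0.035,-0.02,0],
  [0,-0.045,-0.035,0],
  [0,-0.045,-0.035,0],
])

```text
time: 28.13
tool_pos: [0.5589, -0.3084, 0.0251]
ee_rot: [3.134, 0.015, 1.619]
wrist_force: [0.7, -10.1, 13.5]
width: 0.0296
finger_force: 30.0
```

Call:
arm_command([
  [0,-0.01,-0.012,0],
  [0,-0.015,-0.024,0],
  [0,-0.018,-0.034,0],
  [0,-0.018,-0.034,0],
])

```text
time: 28.47
tool_pos: [0.5565, -0.312, 0.0038]
ee_rot: [3.14, 0.004, 1.62]
wrist_force: [-0.3, -4.4, 4.0]
width: 0.0294
finger_force: 30.0
```

Call:
arm_command([
  [0,0,0.03,0],
  [0,0,0.1,0],
  [0,0,0.18,0],
  [0,0,0.26,0],
  [0.01,0.07,0.3,0],
  [0.03,0.14,0.3,0],
  [0.05,0.21,0.3,0],
  [0.07,0.28,0.3,0],
])

```text
time: 29.13
tool_pos: [0.5907, -0.1676, 0.1521]
ee_rot: [-3.138, -0.001, 1.621]
wrist_force: [0.2, 0.6, -2.4]
width: 0.0294
finger_force: 30.0
```

Call:
arm_command([
  [0.006,0.08,0,0],
  [0.006,0.15,0,0],
  [0.006,0.19,0,0],
  [0.006,0.19,0,0],
  [0.006,0.19,0,0],
])

```text
time: 29.55
tool_pos: [0.5935, -0.0726, 0.1515]
ee_rot: [-3.137, -0.0, 1.624]
wrist_force: [-0.2, -0.8, -2.3]
width: 0.0294
finger_force: 30.0
```

```bash
python3 - <<'E'
from h import *
st(); snap('scene','s4',(200,160,400,330),4); snap('top','t7')
E
```

```text
{'time': 29.55, 'tool_pos': [0.594, -0.073, 0.152], 'ee_rot': [-3.137, -0.0, 1.624], 'joint_positions': [-0.216, 0.213, 1.335, -0.001, 1.598, -0.269], 'width': 0.029, 'finger_force': 30.0, 'wrist_force': [-0.247, -0.77, -2.289]}
```

View pics/s4.png

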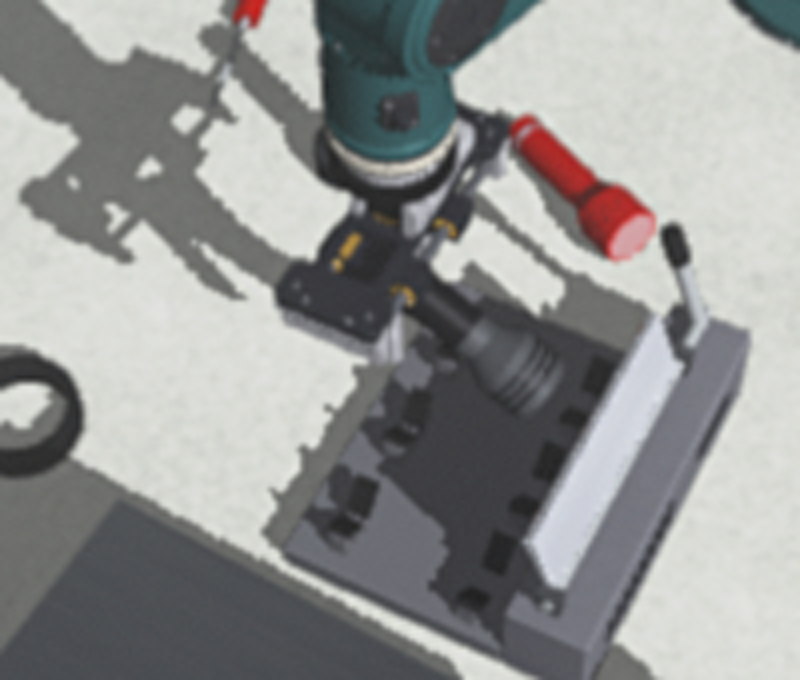

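The torch is held about level, lens towards the head (lens face near crop (543,393)). The lever stands up at the right. I'll check its length in the grip against the projection.

```bash
python3 - <<'E'
from h import *
g=np.array([.5935,-.0726,.1705])
c=lambda P:(4*(proj('scene',P)-[200,160])).round().tolist()
for L in(.07,.08,.09,.1):
  for t in(-10,0,10):
    a=np.radians(t); d=np.array([-.052*np.cos(a),np.cos(a),np.sin(a)]); up=np.array([0,-np.sin(a),np.cos(a)]); x=np.array([1,.05,0])
    print(L,t,[c(g+d*L+o) for o in(0*up,.024*up,-.024*up,.024*x,-.024*x)])
E
```

```text
0.07 -10 [[495.0, 370.0], [501.0, 353.0], [489.0, 387.0], [478.0, 399.0], [512.0, 342.0]]
0.07 0 [[497.0, 360.0], [497.0, 339.0], [496.0, 381.0], [480.0, 389.0], [514.0, 332.0]]
0.07 10 [[496.0, 349.0], [490.0, 325.0], [501.0, 372.0], [478.0, 378.0], [513.0, 321.0]]
0.08 -10 [[509.0, 378.0], [516.0, 360.0], [503.0, 394.0], [492.0, 406.0], [526.0, 349.0]]
0.08 0 [[511.0, 366.0], [512.0, 346.0], [510.0, 387.0], [494.0, 395.0], [528.0, 338.0]]
0.08 10 [[510.0, 354.0], [505.0, 330.0], [515.0, 377.0], [492.0, 383.0], [527.0, 325.0]]
0.09 -10 [[523.0, 385.0], [530.0, 368.0], [516.0, 402.0], [506.0, 414.0], [540.0, 357.0]]
0.09 0 [[525.0, 373.0], [526.0, 352.0], [525.0, 393.0], [508.0, 402.0], [542.0, 344.0]]
0.09 10 [[524.0, 358.0], [519.0, 334.0], [529.0, 381.0], [507.0, 387.0], [541.0, 330.0]]
0.1 -10 [[537.0, 393.0], [544.0, 375.0], [530.0, 409.0], [520.0, 421.0], [553.0, 364.0]]
0.1 0 [[540.0, 379.0], [541.0, 358.0], [539.0, 399.0], [523.0, 408.0], [556.0, 350.0]]
0.1 10 [[538.0, 363.0], [534.0, 339.0], [543.0, 386.0], [521.0, 392.0], [555.0, 334.0]]
```

Call:
arm_command([
  [0,0.036,0,0],
  [0,0.036,-0.06,0],
  [0,0.036,-0.12,0],
  [0,0.036,-0.17,0],
  [0,0.036,-0.2,0],
  [0,0.036,-0.2,0],
  [0,0.036,-0.2,0],
])

```text
time: 30.23
tool_pos: [0.5935, -0.057, 0.0542]
ee_rot: [-3.139, 0.0, 1.62]
wrist_force: [-3.8, -0.1, 2.5]
width: 0.0292
finger_force: 35.1
```

Call:
arm_command([
  [0,0.008,0,0],
  [0,0.012,0,0],
  [0,0.012,0,0],
])

```text
time: 30.48
tool_pos: [0.5944, -0.0525, 0.054]
ee_rot: [-3.141, 0.004, 1.621]
wrist_force: [-1.6, -5.5, -0.6]
width: 0.029
finger_force: 31.2
```

Call:
arm_command([
  [0,0.006,0,0],
  [0,0.01,0,0],
  [0,0.01,0,0],
])

```text
time: 30.73
tool_pos: [0.5954, -0.052, 0.0556]
ee_rot: [3.14, 0.013, 1.62]
wrist_force: [-2.5, -14.9, 2.6]
width: 0.0293
finger_force: 30.1
```

Call:
arm_command([
  [0,-0.024,0,0],
  [-0.001,-0.024,-0.008,0],
  [-0.001,-0.024,-0.016,0],
  [-0.001,-0.024,-0.024,0],
  [-0.001,-0.024,-0.028,0],
  [-0.001,-0.024,-0.028,0],
])

```text
time: 31.23
tool_pos: [0.5948, -0.0606, 0.0536]
ee_rot: [3.137, 0.008, 1.62]
wrist_force: [-25.4, -2.2, 49.3]
width: 0.0292
finger_force: 69.1
```

Call:
arm_command([
  [0,0,0.02,0],
  [0,0,0.06,0],
  [0,0,0.12,0],
  [0,0,0.12,0],
])

```text
time: 31.57
tool_pos: [0.5978, -0.0575, 0.106]
ee_rot: [3.13, 0.002, 1.621]
wrist_force: [0.4, -0.1, -1.7]
width: 0.0293
finger_force: 30.0
```

```bash
python3 - <<'E'
from h import *
st()
im=cv2.imread('pics/raw_t5.png',0)
sub=im[140:250,268:335]; m=(sub<22).astype(np.uint8)
n,l,s,c=cv2.connectedComponentsWithStats(m)
print(np.percentile(sub,[1,5,20,50]))
for i in range(1,n):
    if s[i,4]>8:
        x,y,w,h,a=s[i]; u,v=c[i]+[268,140]; print((x+268,y+140,w,h,a),pt('top',u,v,.05)[:2].round(4), pt('top',x+268,v,.05)[1].round(4), pt('top',x+w+268,v,.05)[1].round(4))
E
```

```text
{'time': 31.567, 'tool_pos': [0.598, -0.057, 0.106], 'ee_rot': [3.13, 0.002, 1.621], 'joint_positions': [-0.191, 0.228, 1.408, 0.001, 1.493, -0.241], 'width': 0.029, 'finger_force': 30.001, 'wrist_force': [0.387, -0.133, -1.657]}
[ 9. 20. 47. 51.]
(np.int32(316), np.int32(147), np.int32(6), np.int32(9), np.int32(44)) [ 0.683 -0.064] -0.0587 -0.0733
(np.int32(275), np.int32(148), np.int32(7), np.int32(9), np.int32(45)) [0.6804 0.0347] 0.0414 0.0243
(np.int32(317), np.int32(161), np.int32(5), np.int32(4), np.int32(12)) [ 0.6531 -0.0656] -0.0611 -0.0733
(np.int32(276), np.int32(163), np.int32(6), np.int32(8), np.int32(37)) [0.6435 0.0322] 0.0383 0.0237
(np.int32(276), np.int32(177), np.int32(7), np.int32(10), np.int32(59)) [0.6049 0.0305] 0.0376 0.0207
(np.int32(317), np.int32(177), np.int32(6), np.int32(10), np.int32(47)) [ 0.6049 -0.0673] -0.0612 -0.0757
(np.int32(318), np.int32(191), np.int32(5), np.int32(5), np.int32(10)) [ 0.5761 -0.0691] -0.0636 -0.0756
(np.int32(277), np.int32(194), np.int32(6), np.int32(8), np.int32(42)) [0.5666 0.0283] 0.0345 0.0202
(np.int32(277), np.int32(209), np.int32(7), np.int32(9), np.int32(54)) [0.5279 0.0261] 0.0339 0.0172
(np.int32(278), np.int32(225), np.int32(7), np.int32(8), np.int32(43)) [0.4897 0.0241] 0.0309 0.0143
```

Call:
arm_command([
  [0,0,0.05,0],
  [-0.02,-0.08,0.08,0],
  [-0.04,-0.16,0.08,0],
  [-0.06,-0.24,0.08,0],
  [-0.07,-0.32,0.08,0],
  [-0.07,-0.4,0.08,0],
  [-0.07,-0.48,0.08,0],
  [-0.07,-0.5,0.08,0],
])

```text
time: 32.23
tool_pos: [0.5574, -0.3129, 0.1371]
ee_rot: [-3.14, 0.003, 1.616]
wrist_force: [-0.6, -0.7, -3.1]
width: 0.0291
finger_force: 30.0
```

Call:
arm_command([
  [0,0,-0.06,0],
  [0,0,-0.12,0],
  [0,0,-0.18,0],
  [0,0,-0.23,0],
  [0,0,-0.25,0],
  [0,0,-0.25,0],
  [0,0,-0.25,0],
])

```text
time: 32.82
tool_pos: [0.5588, -0.3058, 0.0143]
ee_rot: [-3.141, -0.001, 1.623]
wrist_force: [0.6, -0.2, -2.0]
width: 0.029
finger_force: 30.0
```

Call:
arm_command([
  [0,0,-0.01,0],
  [0,0,-0.018,0],
  [0,0,-0.018,0],
])

```text
time: 33.07
tool_pos: [0.5609, -0.3079, 0.0087]
ee_rot: [3.137, 0.004, 1.622]
wrist_force: [1.2, -2.2, 4.1]
width: 0.0297
finger_force: 30.0
```

Call:
arm_command([
  [0,0,0,0],
  [0,0,0,0],
  [0,0,0,0],
  [0,0,0,0],
  [0,0,0,0],
  [0,0.016,0,0],
  [0,0.034,0,0],
  [0,0.034,0,0],
], claw=0.58)

```text
time: 33.73
tool_pos: [0.559, -0.2867, 0.0057]
ee_rot: [-3.141, -0.002, 1.624]
wrist_force: [-0.4, 0.3, -0.3]
width: 0.0397
finger_force: 0.0
```

Call:
arm_command([
  [0,0,0,0],
  [0,0,0,0],
  [0,0,0,0],
  [0,0,0,0],
  [0,0,0,0],
], claw=1)

```text
time: 34.15
tool_pos: [0.5591, -0.2888, 0.006]
ee_rot: [3.141, -0.001, 1.623]
wrist_force: [0.0, 1.9, 0.8]
width: 0.0291
finger_force: 30.0
```

Call:
arm_command([
  [0,0,0.03,0],
  [0,0,0.08,0],
  [0,0,0.16,0],
  [0,0,0.24,0],
  [0,0,0.3,0],
  [0,0,0.3,0],
])

```text
time: 34.65
tool_pos: [0.5623, -0.2916, 0.165]
ee_rot: [3.129, 0.009, 1.622]
wrist_force: [0.2, -0.5, -0.7]
width: 0.0296
finger_force: 30.0
```

Call:
arm_command([
  [0.01,0.07,0,0],
  [0.02,0.14,0,0],
  [0.03,0.21,0,0],
  [0.045,0.28,0,0],
  [0.055,0.35,0,0],
  [0.065,0.42,0,0],
  [0.068,0.474,0,0],
  [0.068,0.474,0,0],
])

```text
time: 35.32
tool_pos: [0.5923, -0.0465, 0.1537]
ee_rot: [-3.139, -0.004, 1.629]
wrist_force: [-0.1, -0.8, -2.3]
width: 0.0292
finger_force: 30.0
```

Call:
arm_command([
  [0,0,-0.06,0],
  [0,0,-0.12,0],
  [0,0,-0.17,0],
  [0,0,-0.18,0],
  [0,0,-0.18,0],
  [0,0,-0.18,0],
])

```text
time: 35.82
tool_pos: [0.5931, -0.0526, 0.066]
ee_rot: [-3.141, 0.0, 1.622]
wrist_force: [-0.4, -0.3, -2.1]
width: 0.029
finger_force: 30.0
```

Call:
arm_command([
  [0,0.012,0,0],
  [0,0.024,0,0],
  [0,0.024,0,0],
])

```text
time: 36.07
tool_pos: [0.5943, -0.0388, 0.0681]
ee_rot: [3.138, -0.0, 1.624]
wrist_force: [-0.2, 0.2, -2.0]
width: 0.0293
finger_force: 30.0
```

Call:
arm_command([
  [0,0.006,0,0],
  [0,0.01,0,0],
  [0,0.01,0,0],
])

```text
time: 36.32
tool_pos: [0.5932, -0.0344, 0.0665]
ee_rot: [3.141, -0.0, 1.623]
wrist_force: [-1.4, 0.2, -2.0]
width: 0.0293
finger_force: 30.0
```

Call:
arm_command([
  [0,0.006,0,0],
  [0,0.01,0,0],
  [0,0.01,0,0],
])

```text
time: 36.57
tool_pos: [0.593, -0.0295, 0.0659]
ee_rot: [-3.142, -0.0, 1.623]
wrist_force: [-0.3, 1.2, -2.5]
width: 0.0291
finger_force: 30.0
```

Call:
arm_command([
  [0,0.006,0,0],
  [0,0.01,0,0],
  [0,0.01,0,0],
])

```text
time: 36.82
tool_pos: [0.593, -0.0245, 0.0659]
ee_rot: [-3.142, -0.0, 1.623]
wrist_force: [0.4, -0.4, -2.3]
width: 0.0294
finger_force: 30.0
```

Call:
arm_command([
  [0,0.006,0,0],
  [0,0.01,0,0],
  [0,0.01,0,0],
])

```text
time: 37.07
tool_pos: [0.5931, -0.0195, 0.066]
ee_rot: [3.141, -0.0, 1.623]
wrist_force: [-0.6, 1.0, -1.7]
width: 0.0288
finger_force: 30.0
```

Call:
arm_command([
  [0,0.006,0,0],
  [0,0.01,0,0],
  [0,0.01,0,0],
])

```text
time: 37.32
tool_pos: [0.593, -0.0145, 0.066]
ee_rot: [3.142, -0.0, 1.623]
wrist_force: [-0.7, 0.1, -2.9]
width: 0.0295
finger_force: 30.0
```

```bash
python3 - <<'E'
from h import *
st()
im=robot.snapshot('scene')
cv2.imwrite('pics/raw_s5.png',im[:,:,::-1])
r=robot.get_obs()['tool_pos']; g=np.array(r)+[0,0,.0075]
# profile of brightness along axis line ahead of grasp
for off in (0,.01):
  for L in np.arange(.03,.13,.005):
    P=g+np.array([-.052,1,np.tan(np.radians(5))])*L+[0,0,off]; u,v=proj('scene',P); print(round(L,3),[int(x) for x in im[int(round(v)),int(round(u))]],end=' ')
  print()
E
```

```text
{'time': 37.317, 'tool_pos': [0.593, -0.014, 0.066], 'ee_rot': [3.142, -0.0, 1.623], 'joint_positions': [-0.12, 0.248, 1.466, 0.0, 1.427, -0.173], 'width': 0.029, 'finger_force': 29.98, 'wrist_force': [-0.691, 0.072, -2.913]}
0.03 [51, 54, 54] 0.035 [43, 44, 46] 0.04 [48, 48, 50] 0.045 [43, 44, 46] 0.05 [43, 43, 45] 0.055 [51, 52, 55] 0.06 [112, 118, 125] 0.065 [136, 139, 145] 0.07 [210, 214, 224] 0.075 [208, 212, 220] 0.08 [206, 210, 219] 0.085 [205, 208, 218] 0.09 [206, 209, 218] 0.095 [206, 210, 218] 0.1 [195, 200, 205] 0.105 [113, 114, 122] 0.11 [115, 116, 124] 0.115 [118, 117, 127] 0.12 [117, 117, 125] 0.125 [117, 119, 126] 
0.03 [50, 51, 54] 0.035 [49, 51, 52] 0.04 [49, 49, 51] 0.045 [43, 44, 46] 0.05 [47, 48, 48] 0.055 [48, 49, 50] 0.06 [83, 89, 94] 0.065 [115, 124, 128] 0.07 [183, 186, 196] 0.075 [210, 214, 222] 0.08 [206, 211, 219] 0.085 [205, 210, 218] 0.09 [207, 211, 220] 0.095 [207, 211, 220] 0.1 [195, 200, 205] 0.105 [138, 140, 148] 0.11 [112, 113, 121] 0.115 [116, 117, 125] 0.12 [117, 117, 126] 0.125 [117, 118, 126]
```

Call:
arm_command([
  [0,-0.02,0.04,0],
  [0,-0.06,0.1,0],
  [0,-0.14,0.15,0],
  [0,-0.22,0.15,0],
  [0,-0.3,0.15,0],
  [0,-0.38,0.15,0],
  [0,-0.42,0.15,0],
  [0,-0.42,0.15,0],
])

```text
time: 38.03
tool_pos: [0.5923, -0.2305, 0.1405]
ee_rot: [-3.141, 0.003, 1.616]
wrist_force: [-0.4, 0.7, -1.8]
width: 0.0292
finger_force: 30.0
```

```bash
cat >>h.py <<'E'
def bandprof(im,g,tilts,Ls,x=(-.052,1)):
    """grey level along the torch axis for each tilt"""
    for t in tilts:
        a=np.radians(t); d=np.array([x[0]*np.cos(a),x[1]*np.cos(a),np.sin(a)])
        row=[]
        for L in Ls:
            u,v=proj('scene',g+d*L); row.append(int(im[int(round(v)),int(round(u))].mean()) if 0<=v<480 and 0<=u<640 else -1)
        print(t,row)
E
python3 - <<'E'
from h import *
st(); robot.snapshot('scene')
im=robot.snapshot('scene'); cv2.imwrite('pics/raw_s6.png',im[:,:,::-1])
g=np.array(robot.get_obs()['tool_pos'])+[0,0,.012]
print(np.round(np.arange(.03,.135,.005),3))
bandprof(im,g,(-40,-20,-10,0,10,20,40),np.arange(.03,.135,.005))
u,v=proj('scene',g); u,v=int(u),int(v); print(u,v)
s=im[v-30:v+45,u-25:u+60].mean(2)
s=cv2.resize(s,None,fx=1,fy=.6,interpolation=cv2.INTER_AREA)
for r in s[::1]: print(''.join('#' if k<60 else '+' if k<100 else '-' if k<150 else '.' for k in r))
E
```

```text
{'time': 38.033, 'tool_pos': [0.592, -0.231, 0.141], 'ee_rot': [-3.141, 0.003, 1.616], 'joint_positions': [-0.459, 0.296, 1.255, -0.002, 1.59, -0.505], 'width': 0.029, 'finger_force': 29.978, 'wrist_force': [-0.449, 0.677, -1.848]}
[0.03  0.035 0.04  0.045 0.05  0.055 0.06  0.065 0.07  0.075 0.08  0.085
 0.09  0.095 0.1   0.105 0.11  0.115 0.12  0.125 0.13 ]
-40 [65, 65, 63, 68, 69, 91, 130, 191, 217, 215, 216, 220, 216, 216, 222, 219, 219, 220, 220, 221, 219]
-20 [77, 67, 68, 75, 101, 138, 166, 143, 222, 215, 219, 221, 217, 220, 217, 220, 216, 220, 220, 215, 220]
-10 [77, 69, 69, 86, 96, 163, 164, 160, 211, 216, 219, 219, 217, 222, 222, 221, 218, 216, 219, 219, 216]
0 [73, 70, 76, 82, 88, 156, 166, 163, 166, 210, 218, 218, 221, 221, 217, 216, 218, 218, 219, 219, 220]
10 [73, 74, 77, 68, 84, 102, 162, 163, 163, 183, 212, 218, 221, 221, 219, 217, 216, 217, 220, 220, 218]
20 [78, 65, 75, 75, 65, 74, 103, 135, 167, 164, 158, 165, 220, 219, 216, 219, 219, 219, 220, 221, 218]
40 [67, 81, 86, 83, 76, 64, 66, 63, 57, 76, 140, 159, 183, 207, 221, 216, 216, 216, 217, 218, 217]
251 219
.......
[... 3162 characters left out ...]
------++++++
..................................................................---------------++++
..............................................................--------------------+++
...............................................................--------+++-------++++
...............................................................-------+++++--++++++++
..............................................................-------++++++++#####+++
.............................................................--------+++++++######+++
............................................................---------++++++#######+++
.........................................................-------------+++++#######+++
```

Read from the picture by code, the torch now sits about 65 mm from the lens in the grip and level to within a few degrees. That fits between the saddles, so I'll seat it directly.

Call:
arm_command([
  [0,0.08,0,0],
  [0,0.16,0,0],
  [0,0.24,0,0],
  [0,0.32,0,0],
  [0,0.38,0,0],
  [0,0.4,-0.05,0],
  [0,0.4,-0.1,0],
  [0,0.4,-0.14,0],
])

```text
time: 38.8
tool_pos: [0.5923, -0.0214, 0.0701]
ee_rot: [-3.142, -0.001, 1.628]
wrist_force: [-0.1, -0.4, -2.7]
width: 0.0294
finger_force: 30.0
```

Call:
arm_command([
  [0,0.01,-0.008,0],
  [0,0.02,-0.008,0],
  [0,0.026,-0.008,0],
  [0,0.026,-0.008,0],
])

```text
time: 39.13
tool_pos: [0.5943, -0.0108, 0.0692]
ee_rot: [3.138, 0.0, 1.624]
wrist_force: [-0.5, 0.2, -2.6]
width: 0.0298
finger_force: 30.0
```

Call:
arm_command([
  [0,0.004,0,0],
  [0,0.008,0,0],
  [0,0.008,0,0],
])

```text
time: 39.38
tool_pos: [0.5944, -0.0099, 0.069]
ee_rot: [3.138, 0.004, 1.622]
wrist_force: [0.9, -5.7, -0.3]
width: 0.029
finger_force: 30.0
```

Call:
arm_command([
  [-0.005,-0.018,0,0],
  [-0.005,-0.018,-0.01,0],
  [-0.005,-0.018,-0.02,0],
  [-0.005,-0.018,-0.026,0],
  [-0.005,-0.018,-0.026,0],
])

```text
time: 39.8
tool_pos: [0.5893, -0.0166, 0.0521]
ee_rot: [-3.138, -0.001, 1.623]
wrist_force: [0.0, 0.8, -2.8]
width: 0.0293
finger_force: 30.0
```

Call:
arm_command([
  [0,0,-0.006,0],
  [0,0,-0.01,0],
  [0,0,-0.01,0],
])

```text
time: 40.05
tool_pos: [0.5906, -0.0167, 0.0486]
ee_rot: [-3.142, -0.0, 1.623]
wrist_force: [0.8, -0.6, -0.5]
width: 0.0294
finger_force: 30.0
```

Call:
arm_command([
  [0,0,-0.005,0],
  [0,0,-0.008,0],
  [0,0,-0.008,0],
])

```text
time: 40.3
tool_pos: [0.5913, -0.0168, 0.0456]
ee_rot: [3.14, 0.0, 1.623]
wrist_force: [1.8, 0.2, 0.1]
width: 0.0289
finger_force: 30.0
```

Call:
arm_command([
  [0,0,-0.004,0],
  [0,0,-0.008,0],
  [0,0,-0.008,0],
])

```text
time: 40.55
tool_pos: [0.5912, -0.0165, 0.043]
ee_rot: [3.14, -0.0, 1.623]
wrist_force: [-1.5, 1.9, 7.2]
width: 0.0292
finger_force: 30.0
```

Call:
arm_command([
  [0,0,0,0],
  [0,0,0,0],
  [0,0,0,0],
  [0,0,0.04,0],
  [0,0,0.12,0],
  [0,0,0.2,0],
  [0,0,0.28,0],
  [0,0,0.36,0],
], claw=0.5)

```text
time: 41.22
tool_pos: [0.5899, -0.0171, 0.2221]
ee_rot: [-3.14, -0.0, 1.622]
wrist_force: [1.3, 0.7, -0.2]
width: 0.047
finger_force: 0.0
```

Call:
arm_command([
  [-0.05,-0.06,0.02,0],
  [-0.1,-0.12,0.02,0],
  [-0.15,-0.18,0.02,0],
  [-0.2,-0.24,0.02,0],
  [-0.25,-0.3,0.02,0],
  [-0.3,-0.36,0.02,0],
  [-0.35,-0.42,0.02,0],
  [-0.35,-0.42,0.02,0],
], claw=0.3)

```text
time: 41.88
tool_pos: [0.4115, -0.2316, 0.2307]
ee_rot: [-3.139, 0.003, 1.614]
wrist_force: [0.5, 0.4, 0.7]
width: 0.0655
finger_force: 0.0
```

```bash
python3 - <<'E'
from h import *
st()
A=robot.snapshot('top'); cv2.imwrite('pics/raw_t8.png',A[:,:,::-1])
S=robot.snapshot('scene'); cv2.imwrite('pics/raw_s8.png',S[:,:,::-1])
B=cv2.imread('pics/raw_t5.png')[:,:,::-1]
s=A[170:205,255:345].mean(2)
for r in s: print(''.join('#' if k<25 else '+' if k<45 else '-' if k<70 else ',' if k<130 else '.' for k in r))
E
```

```text
{'time': 41.883, 'tool_pos': [0.412, -0.232, 0.231], 'ee_rot': [-3.139, 0.003, 1.614], 'joint_positions': [-0.63, -0.09, 1.498, -0.004, 1.734, -0.674], 'width': 0.065, 'finger_force': 0.0, 'wrist_force': [0.538, 0.401, 0.669]}
.....,,---+++--+----++#+#++----+------------,,,,,,,,,,,,,,,,,,,,,,-------------,,,,,,,,,,,
.....,---++++--------++++++----------+----------,,,,,,,,,,,,,,,,,,,,,,---------,,,,,,,,,,,
.....,----+++---------+++++--------+----------+------,,,,,,,,,,,,,,,,,,,,------,,,,,,,,,,,
.....,,---+++-------------------------------------------,,,,,,,,,,,,,,,,,,,----,,,,,,,,,,,
.....,,---+++-----------------------------------------+---,,,,,,,,,,,,,,,,,,,,,,,,,,,,,,,,
.....,,---+++---------+---------------+-+----------------------,,,,,,,,,,,,,,,,,,,,,,,,,,,
.....,,---+++---------+--+------------------------------------------,,,,,,,,,,,,,,,,,,,,,,
.....,,---+++----+--+######+++-------------------------------+#+##++-,,,,,,,,,,-,,,,,,,,,,
.....,,---+++-+++##+######++++++--------------+--------------+####++-,,,,,,,,,,,,,,,,,,,,,
.....,,---+++++++##++#+##++++#++++------------------+-
[... 1611 characters left out ...]
##++-------------------+------------++++++------------,,,,,,,,,
......,----+++-++-++++######+----------------------------------+++++-------------,,,,,,,,,
......,----+++-------+######+---------------------------------------+------------,,,,,,,,,
......,----+++-------+######+-------------------------+--------------------------,,,,,,,,,
......,----+++-------++####++------+---------------------------------+-+---------,,,,,,,,,
......,,---+++---------+++++--------------------------------------+--------------,,,,,,,,,
......,,---+++----------++++--------------------+----------------------,,,,,-----,,,,,,,,,
......,,---+++-----------------------------------------------------+---,,,,,,,---,,,,,,,,,
```

Flat A is seated: the lens is at px ≈268 and the tail at ≈330, about 4 mm nearer the head than the original torch and well inside the limit. Next I'll check that flat B has not moved.

```bash
python3 - <<'E'
from h import *
print(proj('scene',[.3975,-.2445,.14]).round(1),proj('scene',[.3975,-.2445,.0]).round(1))
a=cv2.imread('pics/raw_scene0.png',0);b=cv2.imread('pics/raw_s8.png',0)
u,v=map(int,proj('scene',[.3975,-.2445,.07]))
for im in(a,b):
    s=im[v-30:v+30:2,u-30:u+30]
    for r in s: print(''.join('#' if k<40 else '+' if k<70 else '-' if k<130 else '.' for k in r))
    print()
E
```

```text
[284.4 172.2] [286.6 202.2]
..-----------.......................-------++------------...
..----------.........................------++------------...
.----------...........................------++----------....
.----------...........................-------+--------......
..----.---............................------++-------.......
------...............................-------+-------........
-----.......................----.....------++-------........
-------..................--++++++-...------+--------........
--------.................-++++++---.-------+-------.........
----------...............-+--------.------++-------.........
-..---------.............-++------..------+--------.........
....-----------..........-+------------------.----..........
......-----------........-+++----++---------------..........
........----------.......-+++++++++--------------...........
..........----------.....-+++++++++-..---++++++--...........
............----------...-+++++++++-.....---++--............
..............------------+++++++++-........................
................----------+++++++++
[... 1888 characters left out ...]
--------.....................
.................-------+++------------.....................
..................------++-------------.....................
....................----++-------------.....................
......................--++++---------+-.....................
........................-++++++++-++++-.....................
..........................-+++++++++-.....................--
.............................-----........................--
............................................................
............................................................
............................................................
............................................................
```

Call:
arm_command([
  [-0.035,-0.035,0,0],
  [-0.035,-0.035,0,0],
  [-0.035,-0.035,-0.07,0],
  [-0.035,-0.035,-0.14,0],
  [-0.035,-0.035,-0.21,0],
  [-0.035,-0.035,-0.28,0],
  [-0.035,-0.035,-0.33,0],
  [-0.035,-0.035,-0.34,0],
])

```text
time: 42.65
tool_pos: [0.3959, -0.2404, 0.0554]
ee_rot: [-3.134, -0.008, 1.625]
wrist_force: [-0.1, -0.1, 0.6]
width: 0.0655
finger_force: 0.0
```

Call:
arm_command([
  [0,0,0,0],
  [0,0,0,0],
  [0,0,0,0],
  [0,0,0,0],
  [0,0,0,0],
  [0,0,0,0],
], claw=1)

```text
time: 43.15
tool_pos: [0.3987, -0.2451, 0.0624]
ee_rot: [3.14, 0.002, 1.623]
wrist_force: [2.8, 0.1, 9.1]
width: 0.03
finger_force: 30.1
```

Call:
arm_command([
  [0,0,0.02,0],
  [0,0,0.04,0],
  [0.05,0.04,0.04,0],
  [0.1,0.08,0.04,0],
  [0.15,0.12,0.04,0],
  [0.19,0.15,0.04,0],
  [0.19,0.15,0.04,0],
  [0.19,0.15,0.04,0],
])

```text
time: 43.82
tool_pos: [0.4937, -0.1689, 0.0816]
ee_rot: [-3.142, 0.0, 1.625]
wrist_force: [-0.5, -0.3, -2.3]
width: 0.0296
finger_force: 30.0
```

Call:
arm_command([
  [0,0,-0.02,0],
  [0,0,-0.034,0],
  [0,0,-0.04,0],
  [0,0,-0.042,0],
  [0,0,-0.042,0],
])

```text
time: 44.23
tool_pos: [0.4922, -0.1701, 0.0618]
ee_rot: [-3.141, -0.0, 1.621]
wrist_force: [-3.4, 2.3, 9.0]
width: 0.0293
finger_force: 30.0
```

Call:
arm_command([
  [0,-0.03,0.002,0],
  [0,-0.06,0.003,0],
  [0,-0.098,0,0],
  [0,-0.116,-0.006,0],
  [0,-0.134,-0.013,0],
  [0,-0.134,-0.013,0],
])

```text
time: 44.73
tool_pos: [0.4953, -0.2408, 0.0587]
ee_rot: [3.133, 0.006, 1.619]
wrist_force: [-0.8, 0.2, 14.6]
width: 0.0296
finger_force: 30.0
```

Call:
arm_command([
  [0,-0.018,-0.01,0],
  [0,-0.036,-0.021,0],
  [0,-0.052,-0.034,0],
  [0,-0.065,-0.049,0],
  [0,-0.065,-0.049,0],
])

```text
time: 45.15
tool_pos: [0.4997, -0.2815, 0.0404]
ee_rot: [3.122, 0.025, 1.618]
wrist_force: [-0.3, -12.6, 25.3]
width: 0.0288
finger_force: 29.9
```

Call:
arm_command([
  [0,-0.012,-0.012,0],
  [0,-0.022,-0.024,0],
  [0,-0.032,-0.038,0],
  [0,-0.04,-0.05,0],
  [0,-0.04,-0.05,0],
])

```text
time: 45.57
tool_pos: [0.4945, -0.2939, 0.0074]
ee_rot: [3.135, 0.007, 1.618]
wrist_force: [1.2, -1.1, 0.8]
width: 0.0284
finger_force: 30.0
```

Call:
arm_command([
  [0,0,0.03,0],
  [0,0,0.1,0],
  [0,0,0.18,0],
  [0,0,0.25,0],
  [0,0,0.27,0],
  [0,0,0.27,0],
  [0,0,0.27,0],
])

```text
time: 46.15
tool_pos: [0.492, -0.2887, 0.1372]
ee_rot: [-3.14, -0.001, 1.622]
wrist_force: [0.2, 0.2, -3.1]
width: 0.0283
finger_force: 30.0
```

```bash
python3 - <<'E'
from h import *
st(); im=robot.snapshot('scene'); cv2.imwrite('pics/raw_s9.png',im[:,:,::-1])
g=np.array(robot.get_obs()['tool_pos'])+[0,0,.019]
print(np.round(np.arange(.03,.135,.005),3))
bandprof(im,g,(-30,-20,-10,-5,0,5,10,20,30),np.arange(.03,.135,.005))
u,v=proj('scene',g); u,v=int(u),int(v)
s=cv2.resize(im[v-20:v+45,u-20:u+65].mean(2),None,fx=1,fy=.6,interpolation=cv2.INTER_AREA)
for r in s: print(''.join('#' if k<60 else '+' if k<100 else '-' if k<150 else 'o' if k<195 else '.' for k in r))
for L in(.08,.09,.1,.11):
  for t in(-10,0,10):
    a=np.radians(t); d=np.array([-.052*np.cos(a),np.cos(a),np.sin(a)]); w=np.array([0,-np.sin(a),np.cos(a)]); x=np.array([1,.05,0])
    q=lambda P:((proj('scene',P)-[u-20,v-20])*[1,.6]).round(1).tolist()
    print(L,t,[q(g+d*L+o) for o in(0*w,.024*w,-.024*w,.024*x,-.024*x)])
E
```

```text
{'time': 46.15, 'tool_pos': [0.492, -0.289, 0.137], 'ee_rot': [-3.14, -0.001, 1.622], 'joint_positions': [-0.63, 0.157, 1.429, -0.0, 1.558, -0.681], 'width': 0.028, 'finger_force': 30.002, 'wrist_force': [0.167, 0.165, -3.129]}
[0.03  0.035 0.04  0.045 0.05  0.055 0.06  0.065 0.07  0.075 0.08  0.085
 0.09  0.095 0.1   0.105 0.11  0.115 0.12  0.125 0.13 ]
-30 [138, 133, 120, 69, 76, 88, 90, 92, 81, 83, 77, 84, 94, 197, 215, 211, 207, 209, 209, 210, 212]
-20 [79, 76, 77, 85, 88, 94, 97, 103, 102, 86, 93, 88, 76, 117, 208, 209, 207, 206, 211, 210, 207]
-10 [79, 78, 86, 93, 96, 95, 101, 101, 114, 104, 95, 82, 83, 93, 159, 214, 206, 212, 211, 209, 209]
-5 [49, 78, 91, 100, 98, 98, 102, 101, 110, 112, 80, 76, 86, 84, 95, 211, 209, 204, 211, 213, 209]
0 [50, 68, 91, 106, 105, 101, 101, 101, 100, 104, 89, 75, 70, 61, 77, 206, 213, 208, 214, 216, 207]
5 [50, 58, 85, 109, 110, 105, 101, 100, 97, 100, 101, 80, 71, 70, 152, 205, 211, 207, 203, 205, 204]
10 [53, 58, 68, 102, 112, 103, 100, 96, 96, 92, 88, 83, 85, 155, 197, 210, 210, 209, 208, 208, 206]
20 [54, 57, 63, 66, 86, 100, 92, 87, 114, 85
[... 3757 characters left out ...]
0 [[48.0, 21.2], [48.8, 18.4], [47.2, 24.0], [43.7, 24.9], [52.2, 17.7]]
0.09 0 [[48.1, 19.2], [47.6, 15.9], [48.6, 22.5], [43.7, 22.9], [52.4, 15.6]]
0.09 10 [[47.3, 17.0], [45.5, 13.3], [49.1, 20.6], [42.9, 20.6], [51.7, 13.4]]
0.1 -10 [[51.1, 22.2], [51.9, 19.4], [50.3, 25.0], [46.8, 25.9], [55.3, 18.7]]
0.1 0 [[51.3, 20.0], [50.8, 16.7], [51.7, 23.2], [46.9, 23.7], [55.5, 16.4]]
0.1 10 [[50.4, 17.5], [48.7, 13.8], [52.2, 21.1], [46.1, 21.2], [54.8, 13.9]]
0.11 -10 [[54.2, 23.2], [55.1, 20.4], [53.3, 26.0], [50.0, 26.9], [58.4, 19.6]]
0.11 0 [[54.4, 20.8], [54.0, 17.5], [54.8, 24.0], [50.1, 24.5], [58.7, 17.2]]
0.11 10 [[53.6, 18.0], [51.9, 14.3], [55.3, 21.6], [49.2, 21.7], [57.9, 14.4]]
```

Call:
arm_command([
  [0.01,0.07,0.02,0],
  [0.02,0.14,0.02,0],
  [0.025,0.21,0.02,0],
  [0.03,0.28,0.02,0],
  [0.035,0.35,0.02,0],
  [0.04,0.42,0.02,0],
  [0.045,0.474,0.02,0],
  [0.045,0.474,0.02,0],
])

```text
time: 46.87
tool_pos: [0.5134, -0.0466, 0.1449]
ee_rot: [-3.135, -0.005, 1.628]
wrist_force: [0.0, -1.2, -1.4]
width: 0.0281
finger_force: 30.0
```

Call:
arm_command([
  [0,0,-0.06,0],
  [0,0,-0.11,0],
  [0,0,-0.14,0],
  [0,0,-0.14,0],
  [0,0,-0.14,0],
])

```text
time: 47.28
tool_pos: [0.5133, -0.052, 0.0753]
ee_rot: [-3.135, -0.002, 1.622]
wrist_force: [-0.5, 0.6, -1.8]
width: 0.0278
finger_force: 30.0
```

```bash
python3 - <<'E'
from h import *
st(); A=robot.snapshot('top'); cv2.imwrite('pics/raw_t10.png',A[:,:,::-1])
s=A[195:240,255:345].mean(2)
for r in s[::2]: print(''.join('#' if k<25 else '+' if k<45 else '-' if k<70 else ',' if k<130 else '.' for k in r))
im=robot.snapshot('scene'); cv2.imwrite('pics/raw_s10.png',im[:,:,::-1])
g=np.array(robot.get_obs()['tool_pos'])+[0,0,.019]
bandprof(im,g,(-20,-10,0,10),np.arange(.03,.135,.005))
E
```

```text
{'time': 47.283, 'tool_pos': [0.513, -0.052, 0.075], 'ee_rot': [-3.135, -0.002, 1.622], 'joint_positions': [-0.211, 0.08, 1.64, -0.0, 1.428, -0.262], 'width': 0.028, 'finger_force': 29.96, 'wrist_force': [-0.499, 0.586, -1.839]}
......,--------------+#+#######+++--++-,,--+++#+###+#++++++#+##+#+++#+#######+-,--------+#
......,--------------+###+###++---+----+,,-+++++###########+#####+########++++,---------+-
......,-+--,--------+#+#####+-------+--++,,-++++##+########+#########+####++#-,----------,
......,---,---------+######+--------+---+-,,--++#++##+++##+####+#+##++##+++++-----------,,
......,,+-,--------+##+###++-------------++,,,--++#######+###+##+####+++-+#+-,----------,,
......,,-,---------+#####++-------+------,,+#-,,,--++++#+##++#####+++--+##-,,,---------,,,
......,,----------+#######+----------+---,.,,##+-,,-,-+++++++++-+---++##+-,,,----------,,,
......,,,---------+#########++###++++++++,....,+###+++----------++####+-,,,,----------,,,,
.....,,,---------+#########+##++#++--+#++,.......,-+##############++-,,,,,,,---------+,,,,
.....,,,---------+######+#+++++++-,,+####,..........
[... 905 characters left out ...]
+++++++++++++++++++++++----------++-,,,,,,,
.,---------+######+------+--------------+--++++++++++++++++++++++++++-,---------++-,,,,,,,
.,---------+######+------++----------------++++++++++++++++++++++++++-,---------++-,,,,,,,
,---------+######+---------------+----------+++,,+++++++++++++++++++-,---------++---,,,,,,
-20 [42, 52, 72, 85, 76, 54, 56, 56, 56, 50, 46, 46, 46, 66, 131, 213, 211, 211, 210, 213, 211]
-10 [43, 44, 77, 91, 83, 55, 58, 56, 56, 54, 46, 46, 44, 105, 152, 212, 211, 209, 211, 214, 209]
0 [46, 46, 58, 94, 103, 100, 56, 54, 55, 52, 50, 49, 44, 50, 116, 203, 211, 209, 207, 212, 214]
10 [46, 47, 48, 76, 95, 101, 69, 53, 52, 52, 50, 54, 85, 76, 89, 133, 164, 212, 209, 208, 209]
```

Call:
arm_command([
  [0,0.006,-0.008,0],
  [0,0.012,-0.016,0],
  [0,0.016,-0.016,0],
  [0,0.016,-0.016,0],
])

```text
time: 47.72
tool_pos: [0.5168, -0.0452, 0.073]
ee_rot: [3.138, 0.003, 1.623]
wrist_force: [-0.5, -4.1, 5.0]
width: 0.0283
finger_force: 29.9
```

Call:
arm_command([
  [0,0.006,0,0],
  [0,0.012,0,0],
  [0,0.012,0,0],
])

```text
time: 47.97
tool_pos: [0.5175, -0.0411, 0.075]
ee_rot: [3.136, 0.008, 1.623]
wrist_force: [-2.0, -8.8, 11.4]
width: 0.0282
finger_force: 30.1
```

Call:
arm_command([
  [-0.004,-0.012,-0.004,0],
  [-0.004,-0.012,-0.012,0],
  [-0.004,-0.012,-0.02,0],
  [-0.004,-0.012,-0.02,0],
])

```text
time: 48.3
tool_pos: [0.5184, -0.0503, 0.0682]
ee_rot: [3.129, 0.014, 1.622]
wrist_force: [-2.2, -14.4, 21.1]
width: 0.0286
finger_force: 30.2
```

Call:
arm_command([
  [0,0,-0.01,0],
  [0,0,-0.018,0],
  [0,0,-0.018,0],
])

```text
time: 48.55
tool_pos: [0.5209, -0.0537, 0.0625]
ee_rot: [3.123, 0.021, 1.621]
wrist_force: [-1.3, -21.6, 25.5]
width: 0.0281
finger_force: 30.0
```

Flattening it here pushes the lens into the rack's head. I'll take it back to the counter, lay it flat and regrip it, as worked for the first one.

Call:
arm_command([
  [0,-0.01,0.04,0],
  [0,-0.03,0.1,0],
  [0,-0.06,0.17,0],
  [0,-0.13,0.17,0],
  [-0.01,-0.2,0.17,0],
  [-0.02,-0.28,0.17,0],
  [-0.03,-0.36,0.17,0],
  [-0.03,-0.44,0.17,0],
])

```text
time: 49.22
tool_pos: [0.4975, -0.2647, 0.1365]
ee_rot: [-3.141, -0.001, 1.623]
wrist_force: [0.9, 0.8, -1.3]
width: 0.0276
finger_force: 29.9
```

Call:
arm_command([
  [0,-0.03,-0.05,0],
  [0,-0.03,-0.11,0],
  [0,-0.03,-0.17,0],
  [0,-0.03,-0.21,0],
  [0,-0.03,-0.21,0],
  [0,-0.03,-0.21,0],
])

```text
time: 49.72
tool_pos: [0.4976, -0.2777, 0.0303]
ee_rot: [-3.139, -0.003, 1.623]
wrist_force: [0.1, -0.1, -1.6]
width: 0.0271
finger_force: 30.2
```

The shrinking width suggests the barrel sits too near the finger tips. I'll release it, lower the fingers and regrip deeper.

Call:
arm_command([
  [0,0,0,0],
  [0,0,0,0],
  [0,0,0,0],
  [0,0,-0.02,0],
  [0,0,-0.04,0],
  [0,0,-0.048,0],
  [0,0,-0.048,0],
  [0,0,-0.048,0],
], claw=0.5)

```text
time: 50.38
tool_pos: [0.498, -0.2786, 0.007]
ee_rot: [-3.14, -0.001, 1.623]
wrist_force: [-0.3, 0.4, 0.5]
width: 0.0473
finger_force: 0.0
```

Call:
arm_command([
  [0,0,0,0],
  [0,0,0,0],
  [0,0,0,0],
  [0,0,0,0],
  [0,0,0,0],
  [0,0,0,0],
], claw=1)

```text
time: 50.88
tool_pos: [0.4989, -0.2792, 0.0084]
ee_rot: [3.141, 0.001, 1.623]
wrist_force: [-0.2, 0.3, 0.8]
width: 0.0297
finger_force: 29.5
```

Call:
arm_command([
  [0,0,0.03,0],
  [0,0,0.08,0],
  [0,0,0.16,0],
  [0,0,0.22,0],
  [0,0,0.26,0],
  [0,0,0.26,0],
  [0,0,0.26,0],
])

```text
time: 51.47
tool_pos: [0.4988, -0.2792, 0.1384]
ee_rot: [3.14, 0.001, 1.623]
wrist_force: [-0.7, 0.1, -2.1]
width: 0.0293
finger_force: 29.5
```

```bash
python3 - <<'E'
from h import *
st(); im=robot.snapshot('scene'); cv2.imwrite('pics/raw_s11.png',im[:,:,::-1])
g=np.array(robot.get_obs()['tool_pos'])+[0,0,.012]
bandprof(im,g,(-10,0,10),np.arange(.03,.135,.005))
u,v=proj('scene',g); u,v=int(u),int(v)
s=cv2.resize(im[v-20:v+35,u-20:u+50].mean(2),None,fx=1,fy=.6,interpolation=cv2.INTER_AREA)
for r in s: print(''.join('#' if k<60 else '+' if k<100 else '-' if k<150 else 'o' if k<195 else '.' for k in r))
for L in(.07,.08,.09,.1):
    d=np.array([-.052,1,.05]); w=np.array([0,0,1]); x=np.array([1,.05,0])
    q=lambda P:((proj('scene',P)-[u-20,v-20])*[1,.6]).round(1).tolist()
    print(L,[q(g+d*L+o) for o in(0*w,.024*w,-.024*w,.024*x,-.024*x)])
E
```

```text
{'time': 51.467, 'tool_pos': [0.499, -0.279, 0.138], 'ee_rot': [3.14, 0.001, 1.623], 'joint_positions': [-0.609, 0.156, 1.428, -0.0, 1.556, -0.661], 'width': 0.029, 'finger_force': 29.498, 'wrist_force': [-0.653, 0.073, -2.059]}
-10 [67, 84, 100, 155, 157, 163, 208, 214, 211, 211, 209, 208, 208, 207, 209, 209, 209, 215, 210, 209, 208]
0 [68, 85, 97, 155, 157, 158, 183, 208, 206, 207, 209, 209, 206, 207, 212, 203, 207, 211, 210, 211, 214]
10 [73, 72, 89, 117, 156, 155, 154, 189, 209, 203, 201, 205, 209, 209, 212, 212, 209, 206, 209, 208, 203]
+++++++########++++++-++--oo.............................o------++++++
+++++#########++++++++++--o..............................o-----++++++-
#++++#######++++++++###+-oo..............................------++++++-
###+########+++++++#+++#+ooo.............................------+++++--
##+++++++###+##+++++++##+ooo.............................-----++++++--
+#++#+++#++++##++--+++##+-oo.............................-----++++++-+
+++++#++++++++++---++###+-oo............................o-----++------
#++++++++++++++-----+####-ooo..........................
[... 1393 characters left out ...]
..........................................
......................................................................
......................................................................
......................................................................
......................................................................
......................................................................
0.07 [[42.5, 17.4], [42.0, 14.1], [43.0, 20.7], [38.1, 21.1], [46.8, 13.8]]
0.08 [[45.7, 18.1], [45.2, 14.8], [46.2, 21.4], [41.3, 21.8], [50.0, 14.5]]
0.09 [[48.8, 18.9], [48.4, 15.5], [49.3, 22.1], [44.5, 22.5], [53.1, 15.2]]
0.1 [[52.0, 19.6], [51.6, 16.3], [52.4, 22.8], [47.7, 23.3], [56.3, 15.9]]
```

The lens face now shows about 56 mm from the grip, too near the lens saddle. I'll set the torch down and regrip 27 mm further back.

Call:
arm_command([
  [0,0,-0.06,0],
  [0,0,-0.12,0],
  [0,0,-0.18,0],
  [0,0,-0.23,0],
  [0,0,-0.255,0],
  [0,0,-0.258,0],
  [0,0,-0.258,0],
])

```text
time: 52.1
tool_pos: [0.4968, -0.2776, 0.0063]
ee_rot: [-3.138, -0.003, 1.623]
wrist_force: [-0.4, -0.2, -1.8]
width: 0.0301
finger_force: 29.9
```

Call:
arm_command([
  [0,0,0,0],
  [0,0,0,0],
  [0,0,0,0],
  [0,0,0,0],
  [0,-0.02,-0.003,0],
  [0,-0.04,-0.006,0],
  [0,-0.054,-0.006,0],
  [0,-0.054,-0.006,0],
], claw=0.5)

```text
time: 52.77
tool_pos: [0.4985, -0.3081, 0.006]
ee_rot: [3.141, 0.001, 1.621]
wrist_force: [0.3, -0.3, 0.3]
width: 0.0467
finger_force: 0.0
```

Call:
arm_command([
  [0,0,0,0],
  [0,0,0,0],
  [0,0,0,0],
  [0,0,0,0],
  [0,0,0,0],
  [0,0,0,0],
], claw=1)

```text
time: 53.27
tool_pos: [0.4987, -0.3058, 0.006]
ee_rot: [3.141, 0.0, 1.623]
wrist_force: [0.8, -0.0, -1.1]
width: 0.029
finger_force: 29.9
```

Call:
arm_command([
  [0,0,0.03,0],
  [0,0,0.08,0],
  [0,0,0.16,0],
  [0,0,0.22,0],
  [0,0,0.26,0],
  [0,0,0.26,0],
  [0,0,0.26,0],
])

```text
time: 53.85
tool_pos: [0.4989, -0.3061, 0.1366]
ee_rot: [3.14, 0.001, 1.623]
wrist_force: [-0.1, 0.4, -2.4]
width: 0.0288
finger_force: 29.9
```

```bash
python3 - <<'E'
from h import *
st(); im=robot.snapshot('scene'); cv2.imwrite('pics/raw_s12.png',im[:,:,::-1])
g=np.array(robot.get_obs()['tool_pos'])+[0,0,.012]
bandprof(im,g,(-10,0,10),np.arange(.03,.135,.005))
u,v=proj('scene',g); u,v=int(u),int(v)
s=cv2.resize(im[v-12:v+35,u-10:u+50].mean(2),None,fx=1,fy=.6,interpolation=cv2.INTER_AREA)
for r in s: print(''.join('#' if k<60 else '+' if k<100 else '-' if k<150 else 'o' if k<195 else '.' for k in r))
E
```

```text
{'time': 53.85, 'tool_pos': [0.499, -0.306, 0.137], 'ee_rot': [3.14, 0.001, 1.623], 'joint_positions': [-0.647, 0.187, 1.396, -0.0, 1.557, -0.699], 'width': 0.029, 'finger_force': 29.909, 'wrist_force': [-0.112, 0.381, -2.443]}
-10 [65, 83, 77, 75, 66, 65, 77, 100, 135, 158, 174, 209, 214, 212, 209, 205, 207, 209, 207, 207, 207]
0 [67, 86, 82, 76, 69, 69, 72, 96, 135, 158, 155, 154, 206, 205, 206, 210, 209, 206, 208, 213, 206]
10 [65, 76, 85, 72, 76, 71, 71, 80, 107, 146, 158, 157, 157, 197, 208, 200, 201, 208, 207, 208, 211]
###+++--++###+-oo---oo................................------
##+++--+++###+-oo---oo................................-----+
++++------+##+-oo--oo.................................-----+
+++--ooo--+###+oo-oo.................................o-----+
-----ooo-+####+-oooo.....oo..........................o----++
o----ooo-+#####++--ooooo----ooo......................-----++
oo----oo-+####+++++++++++++++++---ooo................o----++
oo----oo-+###++++++++++++++++++++++--oo...............o---++
oo----ooo-###+++++++++++++++++++++----o................oooo-
-------oo-+##++++++
[... 439 characters left out ...]
---oo........................
..............................oooo..........................
............................................................
............................................................
............................................................
............................................................
............................................................
............................................................
............................................................
............................................................
............................................................
............................................................
```

Call:
arm_command([
  [0.01,0.08,0.02,0],
  [0.015,0.16,0.02,0],
  [0.02,0.24,0.02,0],
  [0.025,0.32,0.02,0],
  [0.03,0.4,0.02,0],
  [0.03,0.48,0.02,0],
  [0.03,0.522,0.02,0],
  [0.03,0.522,0.02,0],
])

```text
time: 54.57
tool_pos: [0.5114, -0.0401, 0.1425]
ee_rot: [-3.136, -0.004, 1.629]
wrist_force: [-0.5, 0.3, -1.9]
width: 0.029
finger_force: 29.9
```

Call:
arm_command([
  [0,0,-0.06,0],
  [0,0,-0.11,0],
  [0,0,-0.156,0],
  [0,0,-0.156,0],
  [0,0.012,-0.156,0],
  [0,0.018,-0.156,0],
  [0,0.018,-0.156,0],
])

```text
time: 55.15
tool_pos: [0.5146, -0.0358, 0.0695]
ee_rot: [3.139, 0.0, 1.623]
wrist_force: [0.5, -0.3, -2.3]
width: 0.0293
finger_force: 29.9
```

Call:
arm_command([
  [0,0.006,0,0],
  [0,0.012,0,0],
  [0,0.012,0,0],
])

```text
time: 55.4
tool_pos: [0.5142, -0.0295, 0.0691]
ee_rot: [3.14, 0.0, 1.623]
wrist_force: [0.5, -0.6, -1.3]
width: 0.0294
finger_force: 29.9
```

Call:
arm_command([
  [0,0.006,0,0],
  [0,0.008,0,0],
  [0,0.008,0,0],
])

```text
time: 55.65
tool_pos: [0.514, -0.0279, 0.0688]
ee_rot: [3.14, 0.005, 1.623]
wrist_force: [-1.0, -4.9, -1.1]
width: 0.0292
finger_force: 29.9
```

Call:
arm_command([
  [0,0.006,0,0],
  [0,0.008,0,0],
  [0,0.008,0,0],
])

```text
time: 55.9
tool_pos: [0.5141, -0.0276, 0.0694]
ee_rot: [3.141, 0.012, 1.622]
wrist_force: [-1.5, -12.9, 1.1]
width: 0.029
finger_force: 29.9
```

Contact came at y = −0.028, as predicted. I'll back off 6 mm and seat it.

Call:
arm_command([
  [0,-0.025,0,0],
  [0,-0.025,-0.01,0],
  [0,-0.025,-0.022,0],
  [0,-0.025,-0.034,0],
  [0,-0.025,-0.036,0],
  [0,-0.025,-0.036,0],
])

```text
time: 56.4
tool_pos: [0.5128, -0.0337, 0.0487]
ee_rot: [-3.139, -0.001, 1.623]
wrist_force: [-0.1, 0.2, -1.6]
width: 0.0294
finger_force: 29.9
```

Call:
arm_command([
  [0,0,-0.006,0],
  [0,0,-0.012,0],
  [0,0,-0.012,0],
])

```text
time: 56.65
tool_pos: [0.514, -0.0338, 0.0443]
ee_rot: [3.14, -0.001, 1.623]
wrist_force: [-0.1, 2.0, -0.2]
width: 0.0293
finger_force: 30.0
```

Call:
arm_command([
  [0,0,-0.006,0],
  [0,0,-0.006,0],
])

```text
time: 56.82
tool_pos: [0.5141, -0.0338, 0.0439]
ee_rot: [3.14, -0.001, 1.623]
wrist_force: [-5.8, 2.9, 12.0]
width: 0.0295
finger_force: 30.0
```

Call:
arm_command([
  [0,0,0,0],
  [0,0,0,0],
  [0,0,0,0],
  [0,0,0.04,0],
  [0,0,0.12,0],
  [0,0,0.2,0],
  [0,0,0.28,0],
  [0,0,0.36,0],
], claw=0.5)

```text
time: 57.48
tool_pos: [0.5132, -0.0346, 0.2223]
ee_rot: [-3.141, 0.0, 1.622]
wrist_force: [0.1, 0.7, -0.1]
width: 0.0472
finger_force: 0.0
```

Call:
arm_command([
  [-0.03,-0.08,0.06,0],
  [-0.06,-0.16,0.06,0],
  [-0.09,-0.24,0.06,0],
  [-0.12,-0.32,0.06,0],
  [-0.15,-0.4,0.06,0],
  [-0.15,-0.4,0.06,0],
  [-0.15,-0.4,0.06,0],
], claw=1)

```text
time: 58.07
tool_pos: [0.4371, -0.2377, 0.2503]
ee_rot: [-3.14, 0.001, 1.617]
wrist_force: [0.2, 0.7, -0.7]
width: 0.0035
finger_force: 0.0
```

```bash
python3 - <<'E'
from h import *
st()
A=robot.snapshot('top'); cv2.imwrite('pics/raw_t13.png',A[:,:,::-1])
S=robot.snapshot('scene'); cv2.imwrite('pics/raw_s13.png',S[:,:,::-1])
s=A[172:240,258:340].mean(2)
for r in s[::2]: print(''.join('#' if k<25 else '+' if k<45 else '-' if k<70 else ',' if k<130 else '.' for k in r))
a=cv2.imread('pics/raw_t5.png',0)[195:290,80:180].astype(int);b=cv2.cvtColor(A,7)[195:290,80:180].astype(int);print('tray diff',(abs(a-b)>30).sum())
E
```

```text
{'time': 58.067, 'tool_pos': [0.437, -0.238, 0.25], 'ee_rot': [-3.14, 0.001, 1.617], 'joint_positions': [-0.611, -0.034, 1.407, -0.001, 1.769, -0.657], 'width': 0.003, 'finger_force': 0.0, 'wrist_force': [0.232, 0.695, -0.697]}
..,,---+++---------+++++--------------------------,,,,,,,,,,,,,,,,,,,,------,,,,,,
...,---+++---------------------------------------+-----,,,,,,,,,,,,,,,,,,,,,,,,,,,
...,---+++-------------------------------------------------------,,,,,,,,,,,,,,,,,
..,,---+++--++##+##+##+++#++++----------------------------+####++-,,,,,,,,,,,,,,,,
..,,---+++-++###+##+##+++++++++++----+++++++#+++++++#####++----,.,----,,,,,,,,,,,,
..,,---+++++++##+##+##+++++++++++++++############++###+###+----,.,-----,,,,,-,,,,,
...,----++-+++##++#++#+++#++++++++++++#####+#####+++###+##+----,.,----+---,,-,,,,,
..,.---+-+-++++#+##+##++++++++++++++++#####+++++++++#++#+##-----,,-----+-----,,,,,
...,-------++++#++#++#+++++++#++++++++#####################+--+-,,+-++++-----,,,,,
....,---+--++++#++#++#++++++++++++++++#####################+++++--+++++------,,,,,
....----+++++++#++##+#++++++++++++++#+####
[... 1261 characters left out ...]
####+++-,++++++------,,,
---------+++++++#++#++#+++++#+++#++++++####+###++++#++++++++++######+-----------,,
,--------+++++++##+##+##++++++++++---------------------------++#####+-----------,,
-+-------+++-++#########+#++++---------------------------------+++++------------,,
-+------,+++-+++++++######+----------------------------+------------------------,,
-+----+++#++--------######+-----------------------------------------------------,,
---+#######+----------++++------------+------------------------------,,,,,,-----,,
,++########+---------------------------------------------------------,,,,,,,,,,-,,
,-#########+---------------------------------------------------------,,,,,,,,,,,,,
tray diff 0
```

Both flats lie seated and parallel in their cradles, and the tray is unchanged. Now I'll lower the lever.

Call:
arm_command([
  [0,0.08,0,0],
  [0.005,0.16,0,0],
  [0.01,0.24,0,0],
  [0.015,0.32,0,0],
  [0.02,0.4,0,0],
  [0.023,0.48,0,0],
  [0.023,0.56,0,0],
  [0.023,0.597,0,0],
], claw=0.6)

```text
time: 58.83
tool_pos: [0.4491, 0.0698, 0.2511]
ee_rot: [3.141, -0.002, 1.63]
wrist_force: [0.2, 0.3, -0.3]
width: 0.0376
finger_force: 0.0
```

Call:
arm_command([
  [0,0,0,0],
  [0,0,0,0],
])

```text
time: 59.0
tool_pos: [0.4497, 0.066, 0.251]
ee_rot: [3.142, 0.0, 1.628]
wrist_force: [0.5, 0.4, -0.2]
width: 0.0378
finger_force: 0.0
```

Call:
arm_command([
  [0,-0.008,-0.06,0],
  [0,-0.008,-0.12,0],
  [0,-0.008,-0.18,0],
  [0,-0.008,-0.203,0],
  [0,-0.008,-0.203,0],
  [0,-0.008,-0.203,0],
])

```text
time: 59.5
tool_pos: [0.4502, 0.0594, 0.1499]
ee_rot: [-3.141, 0.0, 1.622]
wrist_force: [-0.7, -0.7, 0.8]
width: 0.0375
finger_force: 0.0
```

Call:
arm_command([
  [0,0,0,0],
  [0,0,0,0],
  [0,0,0,0],
  [0,0,0,0],
  [0,0,0,0],
], claw=1)

```text
time: 59.92
tool_pos: [0.4488, 0.0598, 0.1513]
ee_rot: [-3.139, 0.001, 1.623]
wrist_force: [-6.0, -1.2, 5.8]
width: 0.0159
finger_force: 30.0
```

Call:
arm_command([
  [0,-0.007,-0.002,0],
  [0.001,-0.029,-0.009,0],
  [0.002,-0.049,-0.02,0],
  [0.004,-0.073,-0.04,0],
  [0.005,-0.093,-0.065,0],
  [0.006,-0.108,-0.094,0],
  [0.006,-0.116,-0.123,0],
  [0.006,-0.118,-0.153,0],
])

```text
time: 60.58
tool_pos: [0.4523, 0.0, 0.0746]
ee_rot: [-3.14, 0.001, 1.622]
wrist_force: [-15.4, -0.6, 49.3]
width: 0.0162
finger_force: 30.0
```

Call:
arm_command([
  [0,0,-0.004,0],
  [0,0,-0.008,0],
  [0,0,-0.008,0],
])

```text
time: 60.83
tool_pos: [0.4522, -0.0001, 0.0728]
ee_rot: [-3.14, 0.003, 1.623]
wrist_force: [-10.2, -2.9, 15.7]
width: 0.0165
finger_force: 30.0
```

Call:
arm_command([
  [0,0,0.006,0],
  [0,0,0.006,0],
  [0,0,0.006,0],
  [0,0,0.05,0],
  [0,0,0.12,0],
  [0,0,0.2,0],
  [0,0,0.28,0],
  [0,0,0.34,0],
], claw=0.62)

```text
time: 61.5
tool_pos: [0.4538, 0.0011, 0.2423]
ee_rot: [3.138, 0.0, 1.623]
wrist_force: [1.4, -0.0, -0.2]
width: 0.0362
finger_force: 0.0
```

Call:
arm_command([
  [-0.05,0.06,0.02,0],
  [-0.1,0.12,0.04,0],
  [-0.15,0.18,0.04,0],
  [-0.2,0.24,0.04,0],
  [-0.25,0.3,0.04,0],
  [-0.25,0.38,0.04,0],
  [-0.25,0.46,0.04,0],
  [-0.25,0.46,0.04,0],
])

```text
time: 62.17
tool_pos: [0.3265, 0.2366, 0.2584]
ee_rot: [-3.141, -0.003, 1.632]
wrist_force: [0.0, -0.7, -0.8]
width: 0.0356
finger_force: 0.0
```

```bash
python3 - <<'E'
from h import *
st()
A=robot.snapshot('top'); cv2.imwrite('pics/raw_t14.png',A[:,:,::-1])
O=cv2.imread('pics/raw_top0.png')[:,:,::-1]
for im in(O,A):
    s=im[135:262,236:312].mean(2)
    for r in s[::5]: print(''.join('#' if k<25 else '+' if k<45 else '-' if k<70 else ',' if k<130 else '.' for k in r))
    print()
s=A[172:240,300:340].mean(2)
for r in s[::3]: print(''.join('#' if k<25 else '+' if k<45 else '-' if k<70 else ',' if k<130 else '.' for k in r))
E
```

```text
{'time': 62.167, 'tool_pos': [0.327, 0.237, 0.258], 'ee_rot': [-3.141, -0.003, 1.632], 'joint_positions': [0.483, -0.249, 1.579, 0.003, 1.811, 0.423], 'width': 0.036, 'finger_force': 0.0, 'wrist_force': [0.023, -0.681, -0.772]}
.......................,,,,,,,,,,,,,,,,,,,,,,,,,,,,,,,,,,,,,,,,,,,,,,,,,,,,,
............,,,,..,,,,,,,,,,.........,,,,,,,,,,,,,,,,,,,,,,,,,,,,,,,,,,,,,,,
...,,,,,,,,,,-+++++++--,,,,,,.........,...,,,,,,,,,,,,,,,,,,,,,,,,,,,,,,,,,,
,,,,,,,,,,,,,,,,.,,,....,,....,...........-+#+###+#++-----#+################
,,,,,,,,,,,,,,,,.,,,,....,....,...........,+#+####+++#+-+-+##############+##
,,,,,,,,,,,,,,,,..,,....,.................,-####+#+#+#######################
,,,,,,,,,,,,,,,,..,,,......................-######++++++++++++++++++++++++++
..,,,,,,,,,,,,,,..,,,......................-#+++++++++++++++++++++++++++++++
....,,,,,,,,,,,,..,-,......................-++++++++++++++++++++++++++++++++
....,,,,,,,,,,,,,.,,,....,.................,+##+####++++++++#+#+++##########
....,,,,,,,,,,,,,.,,,......................,-#+##++###+----+############+###
....,,,,,,,,,,,,,.,,,....
[... 3376 characters left out ...]
,,,
###################+++-+##++++++-++-,,,,
+++++-++++++++++++######+++++--++++-,,,,
-+++-+-++--++-+++++++++++-++--++-++-,,,,
+-++++--+++-+++--+++++-+++++-+-++++-,,,,
+++-++++++-++++++--+-----------++++-,,,,
+++++++++++++-+-,,,,,,,,,,,,,,,,,,,--,,,
+-++-+--+++++-+-,,-----++-,,,,,,,,,,-,,,
++++++++++++++++---++++,,-----,,,,,,-,,,
#+################-----,,-----+--,,,-,,,
########+#####+##++----,.-----+++++++,,,
#######+###########++++-,-++++++++-++,,,
#######################+-#+++++-+++++-,,
-+----+-+--+-++-+-++######++++--++++--,,
++-+-++++--++----++-++++++---+-++-+++-,,
+-+++-+----+---+-++++--+--+++++-+++-+-,,
+++--+++++++++++-,,,,,,,,,,,,,,,,---,-,,
++-+-+++---++--+-,,,,,,,,,,,,,,,,,,,,--,
```

The lever bar and grip are back exactly where they were at the start, and both torches are still seated. The arm is clear, so I'm handing in.

```bash
python3 -c "
from bench import robot
print(robot.close_job())"
```

```text
the job is handed in; nothing more can be done
None
```

The job is handed in, and no verdict came back: the lever was raised, the three charged torches laid in the tray, both flat torches (only two were there) seated in the middle and near cradles, and the lever lowered again; the last pictures show all of this in place.

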